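# Load waxed amaryllis bulbs onto the packing turntable

### The arm

A 6-joint arm with a two-finger parallel gripper is mounted at the origin on the work surface. World frame = base frame: x ahead of the robot, y to its left, z up, the work surface at z = 0. Lengths are in mm, angles in rad, forces in N, time in s.
With the tool pointing down it reaches from about 400 to 925 mm from the base axis. Payload 12.5 kg.
Tool frame: the origin (TCP) lies at the very end of the fingers, on their centre line; the grasp point (between the pads) lies grip_depth behind it (grip_depth is the distance from the TCP to the grasp point, in mm); z points along the fingers, y is the line along which they close (so a half turn about z gives the same grasp; the last joint's range is limited). The gripper opens to 95 mm and grips with 3 to 60 N. Pads are 20 mm wide; open, the fingers measure 119 mm over their backs; the gripper's body (75 mm by 180 mm) begins 59 mm behind the grasp point.
Start: joints at [-1.331, 0.491, 1.559, -0, 1.092, -0.106], TCP at [211.867, -588.013, 214.661] pointing down, gripper open.
Joint ranges: [-3.1, 3.1], [-0.84, 2.19], [0.05, 2.79], [-1.13, 4.28], [0.06, 2.93], [-2.69, 2.69]. Speed limits (rad/s): [2.22, 2.22, 2.79, 3.14, 3.14, 3.14].

### API

Orientations are given as [roll, pitch, yaw] about the fixed x, y, z axes, in that order (R = Rz(yaw) Ry(pitch) Rx(roll)).
In Python, from cell import state, read_camera, job_done, grip_depth gives the robot as it stands.
- The arm moves only by the tool drive_tool, never from a script. Its argument "targets" is a list of rows, each an object with "jaw": the opening, from 0 (shut) to 1 (fully open); "travel": the shift along the tool's x, y, z in m, a list of three; "twist": the turn about the tool's z in rad. In form: [{"jaw": jaw, "travel": [tx, ty, tz], "twist": twist}, ...]. A call has 1 to 8 rows; each row is the pose to reach, as a shift and turn from the pose commanded when the call began, along the tool's axes at that moment; what a row does not reach only later rows make up. A row lasts 1/12 s, in which the tool goes at most 41.7 mm and 7.16 degrees, less where a joint would pass 70% of its speed; a pose out of reach is approached as far as the arm can. A call with a gripper value outside its range is refused whole. The fingers move at their own pace and stop on an object; the grip force is fixed at half the most. Time passes only in rows, so rows that repeat a pose let the fingers close. It gives the time, the measured TCP pose, the force, the opening and the grip force at its end, in the units of the state.
- state(): the state, without advancing time (a new reading comes with each control period).
- read_camera(name): name is "scene" or "top"; returns a dict with "frame" (420x560x3 uint8, red, green, blue), "fx", "fy", "cx", "cy" (pixels), "R" (3x3) and "t" (3): a world point X has camera coordinates R X + t. Camera axes: x right, y down, z forward; pixel columns grow to the right and rows downward; lengths in mm; the calibration is good to about 2 mm. A picture is of the moment at which its call begins. There is no depth.
- job_done(): hands the job in; it is judged then, once.
The state is a dict: "t": time; "joints": joint angles; "qvel": joint speeds; "tau": joint torques, N m; "eef_pos": TCP position; "tcp_rot": TCP orientation; "ft_force": force on the tool from outside, world axes, zero at the start; "moment": the same for the moment, N m; "opening": opening from 0.0 (shut) to 1.0 (fully open); "grip_force": force on a finger pad.
Only numpy, scipy, OpenCV 4.12 (cv2) and the standard library are available. Lean on these libraries where they do the work, as an engineer would, in place of code of your own. Each camera call takes 0.05 s, during which the arm holds its last target. There are 200 camera calls.

### The job

Take the red bulb and the white bulb, in either order and one at a time, out of the sloping tray and stand each one upright in the middle of the spot of its own colour on the turntable. The wax is still soft: hold the bulbs by their dry brown necks, do not press on the wax with the fingers, and set them down rather than drop them. The turntable spins freely and must not be turned out of line with its pointer, and the other bulbs stay where they are.

Things in the scene. Friction and masses are not known exactly. Their poses are not given: they have to be found in the camera images.
- red_mid (a point): Bulb, red waxed body, white waxed shoulder, 0.3 to 0.5 kg, 132 mm tall: flat underside 52 mm across; body 84 mm wide at 32 mm up, narrowing to 42 mm at 74 mm; stiff dry brown neck, 38 mm across, 74 to 118 mm up; green shoot 18 mm across to the top. Starts in a lower tray well, leaning about 35 deg. Point on its axis 66 mm above the underside, z towards the shoot; the neck's middle is 30 mm further along z.
- white_mid (a point): Bulb of the same shape, size and weight, its wax all white; starts leaning about 35 degrees in another lower well. Point on its axis 66 mm above the underside, z towards the shoot; the neck's middle is 30 mm further along z.
- brown_mid (a point): Bystander: a bulb of the same shape and size, not yet waxed, plain brown; it stays in the third lower well. Point on its axis 66 mm above the underside, z towards the shoot.
- rack: Fixed steel stand 230 mm deep, 360 mm wide; origin on the bench, x from the tray's low to its high edge. Its grey tray has 2 rows of 3 tapered wells, 43 mm deep, 95 mm wide at the mouth. The wells' axes lean 30 degrees from vertical towards its -x (the turntable side) and bulbs come out along them. Lower well floors: x -56, y -115, 0, 115, z 71 mm. Upper row empty.
- turntable (a joint): Angle of the turntable (rad), 0 at the start, with its white index line at the yellow pointer; positive counter-clockwise from above. A grey disc, 320 mm across, top face 45 mm above the bench, on a bearing so free that about 0.1 N sideways at the rim turns it. The pointer stands on the fixed foot just outside the rim, 178 to 190 mm from the axis, up to 39 mm above the bench.
- turntable_axis (a point): Middle of the turntable's top face, on its axis, 45 mm above the bench; x points along the white index line, z up.
- spot_red (a point): Middle of the red spot: 98 mm across, flat, painted on the turntable's top face 105 mm from its axis, 45 mm above the bench; z up. Turns with the turntable.
- spot_white (a point): Middle of the white spot: same size, opposite the red one across the axis. Turns with the turntable.
- gold_mid (a point): Bystander: bulb of the same shape and size, gold wax with a white shoulder, loose on the turntable's gold spot, midway round between the red and white spots, 148 mm from each. Point on its axis 66 mm above the underside, z towards the shoot.
- green_mid (a point): Bystander: the same in green wax, loose on the green spot, opposite the gold one. Point on its axis 66 mm above the underside, z towards the shoot.

How it is judged:
By the outcome, as a careful person would: the job done as asked, in the order asked, and still so for the second after the job is handed in, with the robot touching nothing.
It also fails if it takes over 70 s, if anything falls off the work surface, if the arm or the gripper's body presses on something with over 40 N, if the wrist force passes 120 N, or if a joint passes its speed limit or range.

## Working session

There is one attempt and no reset: what is moved stays moved. The work goes in short steps, Python scripts to look and compute and a tool call to move; the robot and the scene stay as the last step left them, time stands still between calls to the robot, and variables do not carry over. Pictures are saved under pics/ and viewed, at most 10 in all, crops included, and the job is handed in when it is done.

Besides the shell and the picture viewer there is one more tool, called after "Request:" in YAML: its name, and indented under it one key for each argument. drive_tool: Moves the arm, as the interface text tells. Its arguments: {"type":"object","properties":{"targets":{"type":"array"}},"required":["targets"]}

```bash
mkdir -p pics; ls; python3 - <<'E'
from cell import *
import cv2
print(state(), grip_depth)
for n in("scene","top"):
    c=read_camera(n); cv2.imwrite(f"pics/{n}0.png",c["frame"][:,:,::-1]); print(n,c["fx"],c["fy"],c["cx"],c["cy"],c["R"],c["t"])
E
```

```text
pics
{'t': 0.0, 'joints': array([-1.33057574e+00,  4.91542959e-01,  1.55948511e+00, -3.59165186e-06,
        1.09171233e+00, -1.05633078e-01]), 'qvel': array([-3.42139780e-04,  1.92260385e-03, -1.85274120e-03, -7.85578121e-05,
       -1.27282812e-03,  2.66931674e-04]), 'tau': array([-2.86168543e-04, -6.12654090e+01, -2.58186883e+01,  6.92525133e-02,
        4.81729140e-02, -1.24153994e-04]), 'eef_pos': array([ 211.81253992, -587.73179491,  214.05978962]), 'tcp_rot': array([-3.14045097e+00, -1.17847140e-04,  3.45855257e-01]), 'ft_force': array([-0.61302613,  0.2109764 , -0.26420955]), 'moment': array([-0.03717261,  0.0123037 , -0.04087578]), 'grip_force': 0.0, 'opening': 0.997478145074003} 18.8
scene 493.3198524421439 493.3198524421439 281.7989251717185 210.42692139783384 [[ 0.85727476  0.51482728 -0.00573218]
 [ 0.44337268 -0.74385886 -0.50009465]
 [-0.26172631  0.42617703 -0.86595178]] [-429.37169254 -218.24134148 1480.83963454]
top 394.2822418463135 394.2822418463135 279.5843314633051 210.04407480065186 [[-1.28346811e-03 -9.99729190e-01  2.32357347e-02]
 [-9.95711537e-01 -8.71769007e-04 -9.25082404e-02]
 [ 9.25034444e-02 -2.32548205e-02 -9.95440770e-01]] [-38.45179933 531.01530124 834.61869478]
```

View pics/scene0.png

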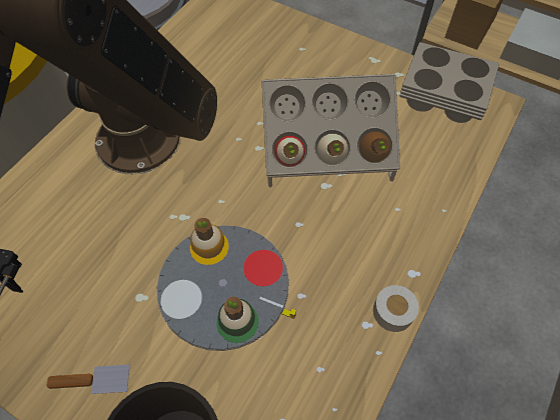

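View pics/top0.png

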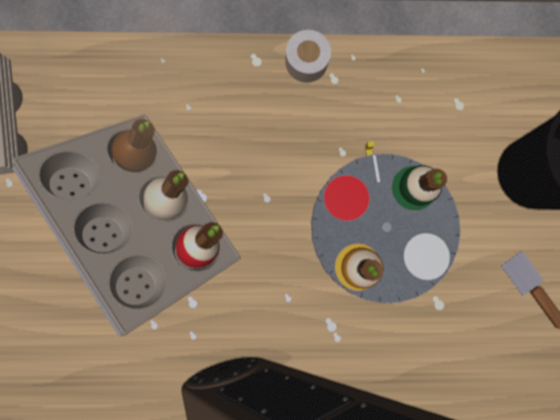

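Scene view: red, white and brown bulbs at about (290,148), (334,148) and (376,146), with the turntable centred near (222,283). Top view: red neck (208,235), white neck (176,183), brown neck (142,133), turntable centre (387,227), red spot (347,198), white spot (427,256).

```bash
cat > h.py <<'E'
from cell import *
import cv2, numpy as np
def ray(c,u,v):
    C=-c["R"].T@c["t"]; d=c["R"].T@np.array([(u-c["cx"])/c["fx"],(v-c["cy"])/c["fy"],1]); return C,d/np.linalg.norm(d)
def plane(c,u,v,z):
    C,d=ray(c,u,v); return C+d*(z-C[2])/d[2]
def tri(c1,p1,c2,p2):
    C,d=ray(c1,*p1);D,e=ray(c2,*p2)
    s=np.linalg.lstsq(np.c_[d,-e],D-C,rcond=None)[0]; a=C+d*s[0];b=D+e*s[1]
    return (a+b)/2,np.linalg.norm(a-b)
def proj(c,X):
    p=c["R"]@np.asarray(X,float)+c["t"]; return c["fx"]*p[0]/p[2]+c["cx"],c["fy"]*p[1]/p[2]+c["cy"]
def hsv(c): return cv2.cvtColor(c["frame"],cv2.COLOR_RGB2HSV)
def blobs(m,box=None,amin=8):
    m=m.astype(np.uint8)
    if box: k=np.zeros_like(m);x0,y0,x1,y1=box;k[y0:y1,x0:x1]=m[y0:y1,x0:x1];m=k
    n,l,s,c=cv2.connectedComponentsWithStats(m)
    return [(tuple(np.round(c[i],1)),int(s[i][4])) for i in range(1,n) if s[i][4]>=amin]
def green(c): 
    h=hsv(c); return (h[...,0]>32)&(h[...,0]<75)&(h[...,1]>90)&(h[...,2]>50)
def red(c):
    h=hsv(c); return ((h[...,0]<6)|(h[...,0]>174))&(h[...,1]>150)&(h[...,2]>90)
def white(c):
    h=hsv(c); return (h[...,1]<40)&(h[...,2]>150)
def neck(c):
    h=hsv(c); return (h[...,0]<15)&(h[...,1]>60)&(h[...,2]<125)
E
python3 - <<'E'
from h import *
s=read_camera("scene");t=read_camera("top")
bs,bt=(265,130,400,170),(100,110,245,275)
for f in(green,neck): print(f.__name__,"S",blobs(f(s),bs,5),"T",blobs(f(t),bt,5))
print("table greens S",blobs(green(s),(150,200,290,350),4),"T",blobs(green(t),(310,150,460,300),4))
for nm,c,bx in(("S",s,(150,220,290,350)),("T",t,(310,150,460,300))):
    for f in(red,white):
        for p,a in blobs(f(c),bx,150): print(nm,f.__name__,p,a,plane(c,*p,45).round(1))
big=np.vstack([cv2.resize(s["frame"][70:190,255:415],None,fx=3.5,fy=3.5)[:300*1],]) 
a=cv2.resize(s["frame"][120:175,260:400],None,fx=5.6,fy=5.6,interpolation=2);b=cv2.resize(t["frame"][160:275,140:260],(313,300),interpolation=2)
o=np.zeros((608,784,3),np.uint8);o[:308]=a;o[308:,:313]=b
cv2.imwrite("pics/crop.png",o[:600,:,::-1])
E
```

```text
green S [((np.float64(381.5), np.float64(145.1)), 39), ((np.float64(336.4), np.float64(147.6)), 38), ((np.float64(291.0), np.float64(149.7)), 38)] T [((np.float64(143.4), np.float64(125.8)), 47), ((np.float64(178.1), np.float64(177.8)), 83), ((np.float64(213.1), np.float64(230.4)), 88)]
neck S [((np.float64(366.9), np.float64(140.4)), 89), ((np.float64(380.8), np.float64(142.2)), 152), ((np.float64(289.5), np.float64(135.0)), 6), ((np.float64(288.7), np.float64(156.0)), 193), ((np.float64(335.3), np.float64(147.4)), 108), ((np.float64(290.7), np.float64(149.7)), 95), ((np.float64(361.8), np.float64(148.4)), 5)] T [((np.float64(133.6), np.float64(148.4)), 1465), ((np.float64(173.3), np.float64(185.5)), 394), ((np.float64(205.9), np.float64(242.1)), 514), ((np.float64(184.0), np.float64(232.9)), 67)]
table greens S [((np.float64(201.6), np.float64(224.1)), 47), ((np.float64(232.3), np.float64(304.4)), 57), ((np.float64(239.4), np.float64(332.1)), 326), ((np.float64(248.4), np.float64(323.0)), 5)] T [((np.float64(404.1), np.float64(191.6)), 421), ((np.float64(407.4), np.float64(189.2)), 81), ((np.float64(437.4), np.float64(177.9)), 77), ((np.float64(372.4), np.float64(270.1)), 74)]
S red (np.float64(262.6), np.float64(267.6)) 1100 [ 555.4 -182.5   45. ]
S white (np.float64(180.8), np.float64(298.8)) 1249 [ 430.4 -351.2   45. ]
T red (np.float64(346.3), np.float64(197.5)) 1541 [ 556.3 -181.2   45. ]
T white (np.float64(426.3), np.float64(256.2)) 1686 [ 430.9 -349.8   45. ]
```

View pics/crop.png

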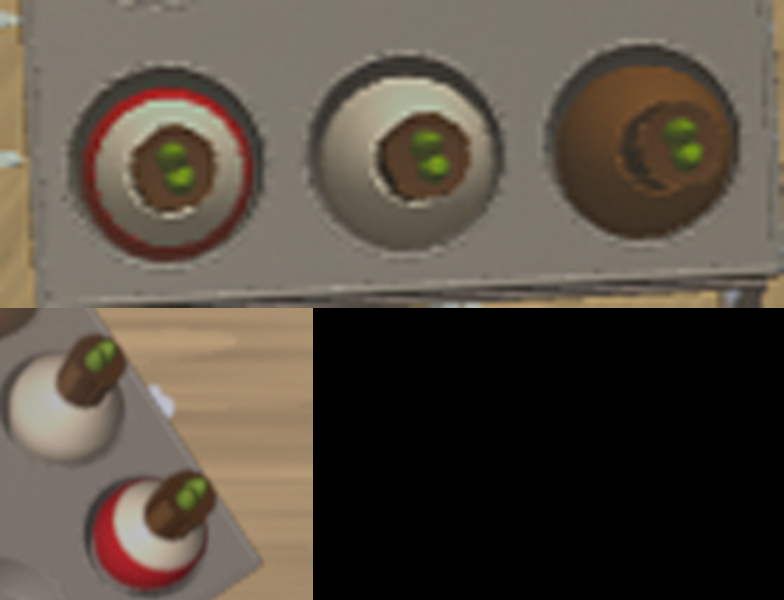

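Crop: all three necks are clear of the tray. The body circles centre at about (332,149) and (290,151) in scene, and (164,197) and (197,246) in top.

```bash
python3 - <<'E'
from h import *
s=read_camera("scene");t=read_camera("top")
G=[tri(s,a,t,b) for a,b in(((291,149.7),(213.1,230.4)),((336.4,147.6),(178.1,177.8)),((381.5,145.1),(143.4,125.8)))]
B=[tri(s,a,t,b) for a,b in(((289.8,151.2),(196.7,245.9)),((332.3,148.9),(163.8,197.2)))]
for x in G+B: print(x[0].round(1),round(x[1],1))
d=G[2][0]-G[0][0];print("shoot line dir",np.degrees(np.arctan2(d[1],d[0])),np.linalg.norm(d))
for i in(0,1):
    a=G[i][0]-B[i][0];n=np.linalg.norm(a);a/=n
    print("axis",a.round(3),n,"lean",np.degrees(np.arccos(a[2])),"az",np.degrees(np.arctan2(a[1],a[0])),"neck100",(G[i][0]-27*a).round(1))
for nm,p in(("gold",((201.6,224.1),(372.4,270.1))),("green",((232.3,304.4),(437.4,177.9)))): print(nm,tri(s,p[0],t,p[1]))
E
```

```text
[480.   83.5 171.1] 1.9
[575.1 147.8 171.3] 2.1
[670.1 211.8 173.8] 3.1
[452.4 125.8  97.6] 2.1
[548.1 191.6  98.5] 4.2
shoot line dir 34.01517064676523 229.3514984790839
axis [ 0.309 -0.474  0.824] 89.18366739720294 lean 34.47700800138633 az -56.89313395961695 neck100 [471.6  96.3 148.9]
axis [ 0.304 -0.491  0.817] 89.13581552532271 lean 35.23864434618554 az -58.26008040238384 neck100 [566.9 161.1 149.3]
gold (array([ 408.28951303, -203.59102147,  164.83873216]), np.float64(1.8655717843922175))
green (array([ 577.5070314 , -328.40653246,  165.53089727]), np.float64(1.357361692849288))
```

```bash
cat >> h.py <<'E'
def to(x,y,z,yaw=None):
    "print tool-axis travel (m) and twist from the present pose to TCP world x,y,z, yaw deg"
    from scipy.spatial.transform import Rotation as Ro
    st=state();R=Ro.from_euler("xyz",st["tcp_rot"])
    d=R.as_matrix().T@(np.array([x,y,z])-st["eef_pos"])/1000
    yw=np.degrees(st["tcp_rot"][2]); tw=0 if yaw is None else -np.radians((yaw-yw+180)%360-180)
    print("t",round(st["t"],2),"pos",st["eef_pos"].round(1),"yaw",round(yw,1),"travel",d.round(4),"twist",round(tw,3),"open",round(st["opening"],3),"grip",round(st["grip_force"],1),"F",st["ft_force"].round(1))
E
```

Request:
drive_tool:
  targets:
    - {"jaw": 1, "travel": [0.589, -0.58, -0.03], "twist": -1.817}
    - {"jaw": 1, "travel": [0.589, -0.58, -0.03], "twist": -1.817}
    - {"jaw": 1, "travel": [0.589, -0.58, -0.03], "twist": -1.817}
    - {"jaw": 1, "travel": [0.589, -0.58, -0.03], "twist": -1.817}
    - {"jaw": 1, "travel": [0.589, -0.58, -0.03], "twist": -1.817}
    - {"jaw": 1, "travel": [0.589, -0.58, -0.03], "twist": -1.817}
    - {"jaw": 1, "travel": [0.589, -0.58, -0.03], "twist": -1.817}
    - {"jaw": 1, "travel": [0.589, -0.58, -0.03], "twist": -1.817}

```text
t: 0.97
eef_pos: [356.3, -285.8, 227.0]
tcp_rot: [3.141, 0.0, 1.351]
ft_force: [0.6, -0.3, 0.8]
opening: 1.0
grip_force: 0.0
```

```bash
python3 -c "
from h import *
to(569,157.6,240,124)"
```

```text
t 0.97 pos [ 356.3 -285.8  227. ] yaw 77.4 travel [ 0.4791  0.1111 -0.0131] twist -0.813 open 1.0 grip 0.0 F [ 0.6 -0.3  0.8]
```

Request:
drive_tool:
  targets:
    - {"jaw": 1, "travel": [0.479, 0.111, -0.013], "twist": -0.813}
    - {"jaw": 1, "travel": [0.479, 0.111, -0.013], "twist": -0.813}
    - {"jaw": 1, "travel": [0.479, 0.111, -0.013], "twist": -0.813}
    - {"jaw": 1, "travel": [0.479, 0.111, -0.013], "twist": -0.813}
    - {"jaw": 1, "travel": [0.479, 0.111, -0.013], "twist": -0.813}
    - {"jaw": 1, "travel": [0.479, 0.111, -0.013], "twist": -0.813}
    - {"jaw": 1, "travel": [0.479, 0.111, -0.013], "twist": -0.813}
    - {"jaw": 1, "travel": [0.479, 0.111, -0.013], "twist": -0.813}

```text
t: 1.63
eef_pos: [502.2, 14.2, 235.8]
tcp_rot: [3.141, 0.0, 2.163]
ft_force: [1.8, -0.4, 1.0]
opening: 0.999
grip_force: 0.0
```

```bash
python3 -c "
from h import *
to(569,157.6,240,124)"
```

```text
t 1.63 pos [502.2  14.2 235.8] yaw 123.9 travel [ 0.0817  0.1355 -0.0042] twist -0.001 open 0.999 grip 0.0 F [ 1.8 -0.4  1. ]
```

Request:
drive_tool:
  targets:
    - {"jaw": 1, "travel": [0.082, 0.135, -0.004], "twist": 0}
    - {"jaw": 1, "travel": [0.082, 0.135, -0.004], "twist": 0}
    - {"jaw": 1, "travel": [0.082, 0.135, -0.004], "twist": 0}
    - {"jaw": 1, "travel": [0.082, 0.135, -0.004], "twist": 0}
    - {"jaw": 1, "travel": [0.082, 0.135, 0.02], "twist": 0}
    - {"jaw": 1, "travel": [0.082, 0.135, 0.04], "twist": 0}

```text
t: 2.13
eef_pos: [569.0, 157.1, 194.9]
tcp_rot: [3.14, 0.001, 2.162]
ft_force: [0.1, 0.2, -1.2]
opening: 0.997
grip_force: 0.0
```

```bash
python3 -c "
from h import *
to(569,157.6,136,124)
s=read_camera('scene');t=read_camera('top')
a=cv2.resize(s['frame'][80:190,250:420],None,fx=2.3,fy=2.3,interpolation=2);b=cv2.resize(t['frame'][110:280,100:270],None,fx=2.3,fy=2.3,interpolation=2)
o=np.zeros((391,782,3),np.uint8);o[:a.shape[0],:391]=a;o[:,391:]=b;cv2.imwrite('pics/a1.png',o[:,:,::-1])"
```

```text
t 2.13 pos [569.  157.1 194.9] yaw 123.9 travel [0.0005 0.0002 0.0589] twist -0.003 open 0.997 grip 0.0 F [ 0.1  0.2 -1.2]
```

View pics/a1.png

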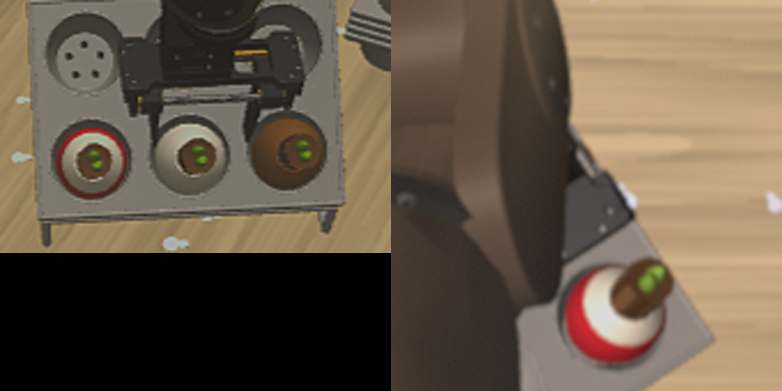

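The fingers straddle the white bulb: tips at crop (155,130) and (250,130), neck at (197,155). I'll go down and close.

Request:
drive_tool:
  targets:
    - {"jaw": 1, "travel": [0, 0, 0.03], "twist": 0}
    - {"jaw": 1, "travel": [0, 0, 0.05], "twist": 0}
    - {"jaw": 0.6, "travel": [0, 0, 0.059], "twist": 0}
    - {"jaw": 0.6, "travel": [0, 0, 0.059], "twist": 0}
    - {"jaw": 0.45, "travel": [0, 0, 0.059], "twist": 0}
    - {"jaw": 0.45, "travel": [0, 0, 0.059], "twist": 0}
    - {"jaw": 0.45, "travel": [0, 0, 0.059], "twist": 0}

```text
t: 2.82
eef_pos: [569.2, 155.1, 138.0]
tcp_rot: [3.14, 0.001, 2.159]
ft_force: [-0.8, -1.0, -0.6]
opening: 0.709
grip_force: 0.0
```

Request:
drive_tool:
  targets:
    - {"jaw": 0.39, "travel": [0, 0, 0], "twist": 0}
    - {"jaw": 0.39, "travel": [0, 0, 0], "twist": 0}
    - {"jaw": 0.39, "travel": [0, 0, 0], "twist": 0}
    - {"jaw": 0.39, "travel": [0, 0, 0], "twist": 0}

```text
t: 3.15
eef_pos: [568.6, 155.1, 136.7]
tcp_rot: [3.141, 0.0, 2.159]
ft_force: [-0.3, 0.8, -0.6]
opening: 0.43
grip_force: 0.0
```

```bash
python3 -c "
from h import *
to(569,157.6,136,124)
s=read_camera('scene')
a=cv2.resize(s['frame'][100:180,270:400],None,fx=6,fy=6,interpolation=2)
cv2.imwrite('pics/a2.png',a[:,:,::-1])"
```

```text
t 3.15 pos [568.6 155.1 136.7] yaw 123.7 travel [0.0019 0.0017 0.0007] twist -0.006 open 0.43 grip 0.0 F [-0.3  0.8 -0.6]
```

View pics/a2.png

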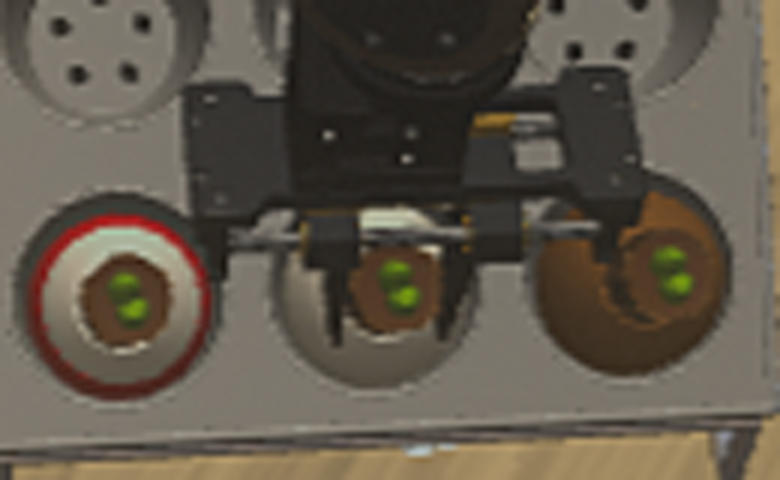

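The fingers are evenly either side of the neck, with inner faces at crop x 350 and 440. I'll close in small steps to see how the grip builds.

Request:
drive_tool:
  targets:
    - {"jaw": 0.39, "travel": [0, 0, 0], "twist": 0}
    - {"jaw": 0.39, "travel": [0, 0, 0], "twist": 0}
    - {"jaw": 0.39, "travel": [0, 0, 0], "twist": 0}

```text
t: 3.45
eef_pos: [568.8, 155.2, 136.6]
tcp_rot: [3.141, 0.0, 2.159]
ft_force: [0.6, 1.1, -0.4]
opening: 0.394
grip_force: 30.0
```

Request:
drive_tool:
  targets:
    - {"jaw": 0.36, "travel": [0, 0, 0], "twist": 0}
    - {"jaw": 0.36, "travel": [0, 0, 0], "twist": 0}

```text
t: 3.62
eef_pos: [568.8, 155.1, 136.6]
tcp_rot: [3.141, 0.0, 2.159]
ft_force: [1.6, 0.8, 0.2]
opening: 0.393
grip_force: 30.0
```

Request:
drive_tool:
  targets:
    - {"jaw": 0.3, "travel": [0, 0, 0], "twist": 0}
    - {"jaw": 0.3, "travel": [0, 0, 0], "twist": 0}

```text
t: 3.78
eef_pos: [568.7, 155.1, 136.6]
tcp_rot: [3.141, 0.0, 2.159]
ft_force: [1.6, 0.7, -0.1]
opening: 0.394
grip_force: 30.0
```

Request:
drive_tool:
  targets:
    - {"jaw": 0.38, "travel": [0, 0, 0], "twist": 0}
    - {"jaw": 0.38, "travel": [0, 0, 0], "twist": 0}

```text
t: 3.95
eef_pos: [568.7, 155.1, 136.6]
tcp_rot: [3.141, 0.0, 2.159]
ft_force: [2.5, 0.6, 0.8]
opening: 0.395
grip_force: 30.0
```

Grip is always 30 N. I'll lift along the well axis and see how the bulb hangs.

Request:
drive_tool:
  targets:
    - {"jaw": 0.3, "travel": [-0.005, 0, -0.009], "twist": 0}
    - {"jaw": 0.3, "travel": [-0.011, 0, -0.02], "twist": 0}
    - {"jaw": 0.3, "travel": [-0.018, 0, -0.031], "twist": 0}
    - {"jaw": 0.3, "travel": [-0.025, 0, -0.043], "twist": 0}
    - {"jaw": 0.3, "travel": [-0.034, 0, -0.059], "twist": 0}
    - {"jaw": 0.3, "travel": [-0.04, 0, -0.08], "twist": 0}
    - {"jaw": 0.3, "travel": [-0.04, 0, -0.1], "twist": 0}
    - {"jaw": 0.3, "travel": [-0.04, 0, -0.1], "twist": 0}

```text
t: 4.62
eef_pos: [591.7, 121.2, 240.0]
tcp_rot: [3.138, 0.002, 2.158]
ft_force: [-0.8, 0.6, -4.2]
opening: 0.395
grip_force: 30.0
```

```bash
python3 -c "
from h import *
to(569,157.6,136,124)
s=read_camera('scene');t=read_camera('top')
a=cv2.resize(s['frame'][80:210,270:400],None,fx=3,fy=3,interpolation=2);b=cv2.resize(t['frame'][120:250,130:260],None,fx=3,fy=3,interpolation=2)
cv2.imwrite('pics/a3.png',np.hstack([a,b])[:,:,::-1])"
```

```text
t 4.62 pos [591.7 121.2 240. ] yaw 123.7 travel [0.0431 0.001  0.104 ] twist -0.006 open 0.395 grip 30.0 F [-0.8  0.6 -4.2]
```

View pics/a3.png

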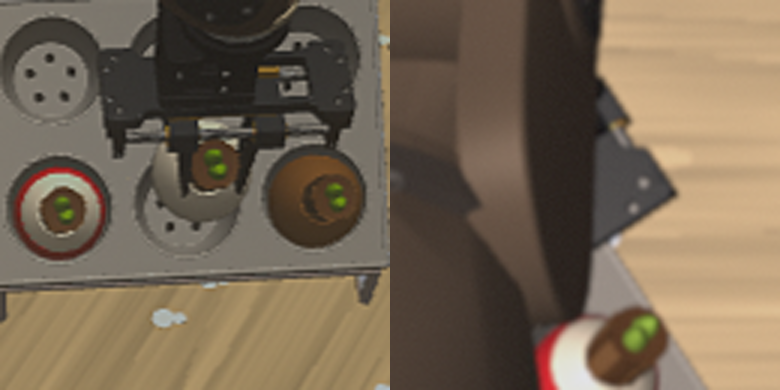

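The bulb (3 N or so of weight) hangs still leaning, with body at crop (205,170) under the neck at (213,163). I'll carry it to free bench in front of the rack, so it can be tipped upright there on its bottom edge.

Request:
drive_tool:
  targets:
    - {"jaw": 0.3, "travel": [-0.04, 0, 0], "twist": 0}
    - {"jaw": 0.3, "travel": [-0.08, 0, 0], "twist": 0}
    - {"jaw": 0.3, "travel": [-0.12, 0, 0.01], "twist": 0}
    - {"jaw": 0.3, "travel": [-0.148, 0, 0.05], "twist": 0}
    - {"jaw": 0.3, "travel": [-0.148, 0, 0.09], "twist": 0}
    - {"jaw": 0.3, "travel": [-0.148, 0, 0.125], "twist": 0}
    - {"jaw": 0.3, "travel": [-0.148, 0, 0.14], "twist": 0}
    - {"jaw": 0.3, "travel": [-0.148, 0, 0.14], "twist": 0}

```text
t: 5.38
eef_pos: [669.5, -1.3, 89.9]
tcp_rot: [-3.133, -0.007, 2.159]
ft_force: [0.7, 0.3, -5.2]
opening: 0.394
grip_force: 30.0
```

```bash
python3 -c "
from h import *
to(674,-2,80,124)
s=read_camera('scene');t=read_camera('top')
a=cv2.resize(s['frame'][120:250,270:400],None,fx=3,fy=3,interpolation=2);b=cv2.resize(t['frame'][100:230,200:330],None,fx=3,fy=3,interpolation=2)
cv2.imwrite('pics/a4.png',np.hstack([a,b])[:,:,::-1])"
```

```text
t 5.38 pos [669.5  -1.3  89.9] yaw 123.7 travel [-0.0031  0.0034  0.0099] twist -0.006 open 0.394 grip 30.0 F [ 0.7  0.3 -5.2]
```

View pics/a4.png

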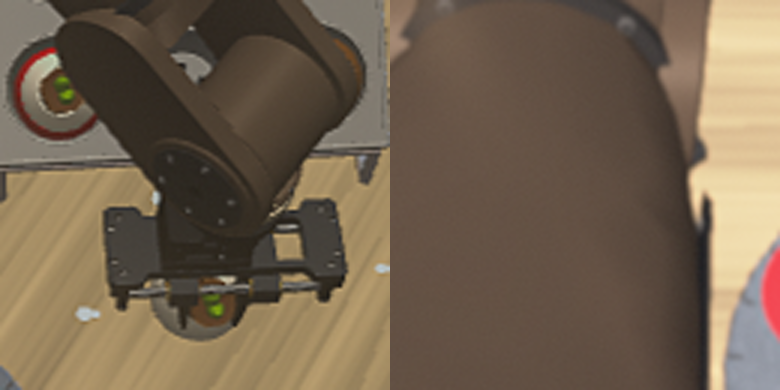

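The bulb hangs above clear bench, body at crop (198,305) and shoot at (213,300), still leaning. Next I lower it gently until it touches.

Request:
drive_tool:
  targets:
    - {"jaw": 0.3, "travel": [0, 0, 0.004], "twist": 0}
    - {"jaw": 0.3, "travel": [0, 0, 0.008], "twist": 0}
    - {"jaw": 0.3, "travel": [0, 0, 0.008], "twist": 0}

```text
t: 5.73
eef_pos: [672.9, -1.2, 89.0]
tcp_rot: [3.141, 0.001, 2.159]
ft_force: [-0.1, -0.2, -4.8]
opening: 0.394
grip_force: 30.0
```

Request:
drive_tool:
  targets:
    - {"jaw": 0.3, "travel": [0, 0, 0.002], "twist": 0}
    - {"jaw": 0.3, "travel": [0, 0, 0.003], "twist": 0}
    - {"jaw": 0.3, "travel": [0, 0, 0.003], "twist": 0}

```text
t: 5.98
eef_pos: [672.8, -1.3, 85.7]
tcp_rot: [3.141, 0.0, 2.159]
ft_force: [0.1, -0.6, -4.7]
opening: 0.395
grip_force: 30.0
```

```bash
python3 -c "
from h import *
to(674,-2,78,124)
c=read_camera('scene');p=state()['eef_pos']+[0,0,18.8];x=np.array([-.555,.832,0])
for th in (0,10,20,30,35):
    a=-x*np.sin(np.radians(th))+[0,0,np.cos(np.radians(th))]
    print(th,np.round(proj(c,p+20.3*a),1),np.round(proj(c,p-67*a),1))
print(blobs(green(c),(320,200,360,240),4))
m=cv2.inRange(hsv(c),(0,0,90),(40,70,255))
"
```

```text
t 5.98 pos [672.8  -1.3  85.7] yaw 123.7 travel [-0.0012  0.0006  0.0077] twist -0.005 open 0.395 grip 30.0 F [ 0.1 -0.6 -4.7]
0 [342.  218.1] [338.6 234.6]
10 [342.2 219.5] [338.2 230.4]
20 [342.3 220.9] [337.9 226. ]
30 [342.4 222.3] [337.6 221.5]
35 [342.4 223.1] [337.5 219.3]
[((np.float64(341.8), np.float64(222.6)), 37)]
```

Request:
drive_tool:
  targets:
    - {"jaw": 0.3, "travel": [0, 0, 0.003], "twist": 0}
    - {"jaw": 0.3, "travel": [0, 0, 0.005], "twist": 0}
    - {"jaw": 0.3, "travel": [0, 0, 0.005], "twist": 0}

```text
t: 6.28
eef_pos: [672.6, -1.4, 79.9]
tcp_rot: [-3.141, -0.0, 2.159]
ft_force: [0.2, 1.0, -4.2]
opening: 0.395
grip_force: 30.0
```

Request:
drive_tool:
  targets:
    - {"jaw": 0.3, "travel": [0, 0, 0.002], "twist": 0}
    - {"jaw": 0.3, "travel": [0, 0, 0.002], "twist": 0}

```text
t: 6.45
eef_pos: [673.0, -1.4, 78.4]
tcp_rot: [3.141, 0.0, 2.159]
ft_force: [0.4, -0.1, -3.6]
opening: 0.396
grip_force: 30.0
```

Request:
drive_tool:
  targets:
    - {"jaw": 0.3, "travel": [0, 0, 0.002], "twist": 0}
    - {"jaw": 0.3, "travel": [0, 0, 0.002], "twist": 0}

```text
t: 6.62
eef_pos: [673.5, -1.9, 77.7]
tcp_rot: [3.141, 0.002, 2.159]
ft_force: [-1.7, -2.5, 6.0]
opening: 0.396
grip_force: 30.0
```

Contact is at TCP z 78, as expected for 35°. Now I tip it upright about the touching edge.

Request:
drive_tool:
  targets:
    - {"jaw": 0.3, "travel": [0.004, 0, -0.0013], "twist": 0}
    - {"jaw": 0.3, "travel": [0.008, 0, -0.0025], "twist": 0}
    - {"jaw": 0.3, "travel": [0.012, 0, -0.0036], "twist": 0}
    - {"jaw": 0.3, "travel": [0.012, 0, -0.0036], "twist": 0}

```text
t: 6.95
eef_pos: [665.5, 9.6, 80.0]
tcp_rot: [-3.141, -0.001, 2.159]
ft_force: [-0.9, -0.0, -4.7]
opening: 0.398
grip_force: 30.0
```

```bash
cat >> h.py <<'E'
def tilt(box=14):
    "tilt of the held bulb in the tool x-z plane from the shoot and the body in the scene view"
    c=read_camera('scene');st=state();p=st['eef_pos']+[0,0,18.8];w=st['tcp_rot'][2];x=np.array([np.cos(w),np.sin(w),0])
    u,v=map(int,proj(c,p+[0,0,15]));print(blobs(green(c),(u-box,v-box,u+box,v+box),6))
    for th in (0,10,20,30,40):
        a=-x*np.sin(np.radians(th))+[0,0,np.cos(np.radians(th))]
        print(th,np.round(proj(c,p+20.3*a),1),np.round(proj(c,p-67*a),1))
    return c
E
python3 -c "
from h import *
to(674,-2,78,124);tilt()"
```

```text
t 6.95 pos [665.5   9.6  80. ] yaw 123.7 travel [-0.0143  0.0006  0.002 ] twist -0.005 open 0.398 grip 30.0 F [-0.9 -0.  -4.7]
[((np.float64(340.9), np.float64(219.2)), 37)]
0 [341.2 214.7] [337.9 231.3]
10 [341.4 216. ] [337.5 227.1]
20 [341.5 217.4] [337.2 222.8]
30 [341.6 218.9] [336.9 218.3]
40 [341.6 220.3] [336.8 213.9]
```

The edge slid on the bench (tilt still about 32°), so I'll use a firm stop instead: the tray's low edge, pushing the foot of the bulb. First locate that edge.

```bash
python3 -c "
from h import *
s=read_camera('scene');t=read_camera('top')
A,e=tri(s,(267.1,174.1),t,(240.8,257.4));B,f=tri(s,(398.9,168.2),t,(146.5,116.5))
print(A.round(1),e,B.round(1),f,np.linalg.norm(A-B),np.degrees(np.arctan2(*(B-A)[1::-1])))
w=state()['tcp_rot'][2];x=np.array([np.cos(w),np.sin(w),0])
print('edge along tool x',A@x,B@x,'tcp',state()['eef_pos']@x, 'tool y of edge ends',A[:2]@[-x[1]*-1,-x[0]],B[:2]@[x[1],-x[0]],state()['eef_pos'][:2]@[x[1],-x[0]])
to(0,0,0)
"
```

```text
[430.3  41.3  77.7] 0.7172744350188992 [723.6 241.4  72.7] 2.6797086668429153 355.0425387512337 34.3021504148091
edge along tool x -204.41845746078423 -200.73760298797941 tcp -362.320354369629 tool y of edge ends 380.9022917749197 735.8906214812589 559.000949093588
t 7.1 pos [666.1   8.8  79.9] yaw 123.7 travel [ 0.3623 -0.559   0.0801] twist 0 open 0.394 grip 30.0 F [ 0.4 -0.2 -4.3]
```

Request:
drive_tool:
  targets:
    - {"jaw": 0.3, "travel": [0, 0, -0.02], "twist": 0}
    - {"jaw": 0.3, "travel": [0, 0, -0.038], "twist": 0}
    - {"jaw": 0.3, "travel": [0.03, 0, -0.038], "twist": 0}
    - {"jaw": 0.3, "travel": [0.06, 0, -0.038], "twist": 0}
    - {"jaw": 0.3, "travel": [0.072, 0, -0.038], "twist": 0}
    - {"jaw": 0.3, "travel": [0.072, 0, -0.038], "twist": 0}

```text
t: 7.6
eef_pos: [624.8, 70.6, 118.1]
tcp_rot: [-3.141, -0.001, 2.161]
ft_force: [0.8, -0.2, -4.5]
opening: 0.395
grip_force: 30.0
```

Request:
drive_tool:
  targets:
    - {"jaw": 0.3, "travel": [0.004, 0, 0], "twist": 0}
    - {"jaw": 0.3, "travel": [0.008, 0, 0], "twist": 0}
    - {"jaw": 0.3, "travel": [0.012, 0, 0], "twist": 0}
    - {"jaw": 0.3, "travel": [0.016, 0, 0], "twist": 0}
    - {"jaw": 0.3, "travel": [0.016, 0, 0], "twist": 0}

```text
t: 8.02
eef_pos: [620.9, 78.9, 120.6]
tcp_rot: [3.136, 0.008, 2.159]
ft_force: [7.4, -16.2, 7.9]
opening: 0.396
grip_force: 30.1
```

```bash
python3 -c "
from h import *
to(0,0,0);c=tilt()"
```

```text
t 8.02 pos [620.9  78.9 120.6] yaw 123.7 travel [ 0.2799 -0.5609  0.1154] twist 0 open 0.396 grip 30.1 F [  7.4 -16.2   7.9]
[((np.float64(339.5), np.float64(181.8)), 39)]
0 [339.8 177.3] [336.6 196. ]
10 [339.9 178.6] [336.1 192. ]
20 [340. 180.] [335.8 187.8]
30 [340.1 181.4] [335.6 183.4]
40 [340.1 182.8] [335.4 178.9]
```

The underside is catching the lip, which pushes the bulb up as well. I'll back off, lower it so the lip meets the side of the body, and push again.

Request:
drive_tool:
  targets:
    - {"jaw": 0.3, "travel": [-0.016, 0, 0], "twist": 0}
    - {"jaw": 0.3, "travel": [-0.022, 0, 0.008], "twist": 0}
    - {"jaw": 0.3, "travel": [-0.022, 0, 0.016], "twist": 0}
    - {"jaw": 0.3, "travel": [-0.018, 0, 0.016], "twist": 0}
    - {"jaw": 0.3, "travel": [-0.012, 0, 0.016], "twist": 0}
    - {"jaw": 0.3, "travel": [-0.006, 0, 0.016], "twist": 0}

```text
t: 8.57
eef_pos: [619.9, 77.6, 101.5]
tcp_rot: [-3.14, -0.001, 2.159]
ft_force: [3.6, -5.8, -3.0]
opening: 0.398
grip_force: 30.0
```

Request:
drive_tool:
  targets:
    - {"jaw": 0.3, "travel": [0.004, 0, 0], "twist": 0}
    - {"jaw": 0.3, "travel": [0.008, 0, 0], "twist": 0}
    - {"jaw": 0.3, "travel": [0.012, 0, 0], "twist": 0}

```text
t: 8.82
eef_pos: [615.4, 86.7, 103.3]
tcp_rot: [3.139, 0.004, 2.16]
ft_force: [6.6, -10.0, -0.5]
opening: 0.392
grip_force: 30.0
```

```bash
python3 -c "
from h import *
to(0,0,0);c=tilt()"
```

```text
t 8.82 pos [615.4  86.7 103.3] yaw 123.8 travel [ 0.2705 -0.56    0.1005] twist 0 open 0.392 grip 30.0 F [  6.6 -10.   -0.5]
[((np.float64(338.3), np.float64(182.8)), 38)]
0 [338.5 177.7] [335.5 196.1]
10 [338.7 179. ] [335.  192.2]
20 [338.8 180.3] [334.7 188. ]
30 [338.9 181.7] [334.5 183.7]
40 [338.9 183.2] [334.3 179.3]
```

Request:
drive_tool:
  targets:
    - {"jaw": 0.3, "travel": [0.004, 0, 0], "twist": 0}
    - {"jaw": 0.3, "travel": [0.008, 0, 0], "twist": 0}
    - {"jaw": 0.3, "travel": [0.012, 0, 0], "twist": 0}
    - {"jaw": 0.3, "travel": [0.012, 0, 0], "twist": 0}

```text
t: 9.2
eef_pos: [607.7, 97.6, 102.9]
tcp_rot: [3.14, 0.002, 2.16]
ft_force: [3.6, -1.6, -6.7]
opening: 0.398
grip_force: 30.0
```

```bash
python3 -c "
from h import *
to(0,0,0);c=tilt()
a=cv2.resize(c['frame'][130:250,270:400],None,fx=5,fy=5,interpolation=2)
cv2.imwrite('pics/a5.png',a[:,:,::-1])"
```

```text
t 9.2 pos [607.7  97.6 102.9] yaw 123.7 travel [ 0.2566 -0.5598  0.1013] twist 0 open 0.398 grip 30.0 F [ 3.6 -1.6 -6.7]
[((np.float64(337.7), np.float64(178.9)), 38)]
0 [337.8 173.7] [334.8 192.2]
10 [337.9 175. ] [334.4 188.3]
20 [338.1 176.3] [334.  184.2]
30 [338.1 177.7] [333.8 179.9]
40 [338.2 179.1] [333.7 175.5]
```

View pics/a5.png

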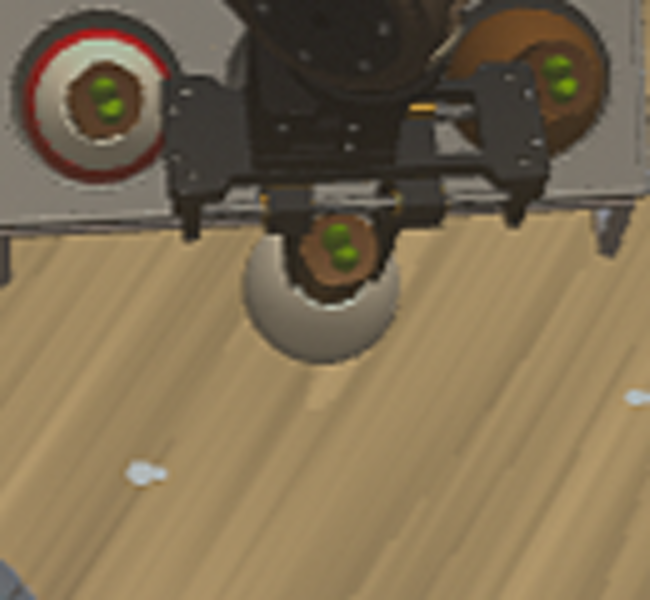

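The body (crop (320,285)) now shows well below the shoot (340,245), a tilt of roughly 20°. The push is working, so I continue.

Request:
drive_tool:
  targets:
    - {"jaw": 0.3, "travel": [0.004, 0, 0], "twist": 0}
    - {"jaw": 0.3, "travel": [0.008, 0, 0], "twist": 0}
    - {"jaw": 0.3, "travel": [0.012, 0, 0], "twist": 0}
    - {"jaw": 0.3, "travel": [0.012, 0, 0], "twist": 0}

```text
t: 9.58
eef_pos: [600.9, 107.3, 102.5]
tcp_rot: [3.141, 0.001, 2.16]
ft_force: [3.3, -3.2, -5.3]
opening: 0.392
grip_force: 30.0
```

```bash
cat >> h.py <<'E'
def body(c,box):
    "lowest row, left/right columns of wax in box"
    h=hsv(c);x0,y0,x1,y1=box
    m=((h[...,1]<75)&(h[...,2]>95)|red(c))[y0:y1,x0:x1].astype(np.uint8)
    n,l,s,k=cv2.connectedComponentsWithStats(m);i=1+np.argmax(s[1:,4]);s=s[i]
    print("wax: x",x0+s[0],x0+s[0]+s[2]-1,"y",y0+s[1],y0+s[1]+s[3]-1,"area",s[4],"circle centre row ~",y0+s[1]+s[3]-1-s[2]/2)
E
python3 -c "
from h import *
to(0,0,0);c=tilt();body(c,(310,160,360,220))"
```

```text
t 9.58 pos [600.9 107.3 102.5] yaw 123.7 travel [ 0.2446 -0.5594  0.1016] twist 0 open 0.392 grip 30.0 F [ 3.3 -3.2 -5.3]
[((np.float64(337.1), np.float64(175.1)), 39)]
0 [337.3 169.9] [334.3 188.5]
10 [337.4 171.2] [333.9 184.7]
20 [337.5 172.5] [333.5 180.6]
30 [337.6 173.9] [333.3 176.3]
40 [337.6 175.3] [333.2 171.9]
wax: x 319 349 y 175 200 area 430 circle centre row ~ 184.5
```

Request:
drive_tool:
  targets:
    - {"jaw": 0.3, "travel": [0.004, 0, 0], "twist": 0}
    - {"jaw": 0.3, "travel": [0.008, 0, 0], "twist": 0}
    - {"jaw": 0.3, "travel": [0.01, 0, 0], "twist": 0}
    - {"jaw": 0.3, "travel": [0.01, 0, 0], "twist": 0}

```text
t: 9.97
eef_pos: [596.0, 115.1, 102.8]
tcp_rot: [3.14, 0.002, 2.159]
ft_force: [4.8, -5.6, -3.6]
opening: 0.386
grip_force: 29.8
```

```bash
python3 -c "
from h import *
to(0,0,0);c=tilt();body(c,(310,160,360,220))
a=cv2.resize(c['frame'][140:220,290:380],None,fx=7,fy=7,interpolation=2)
cv2.imwrite('pics/a6.png',a[:,:,::-1])"
```

```text
t 9.97 pos [596.  115.1 102.8] yaw 123.7 travel [ 0.2353 -0.5598  0.1012] twist 0 open 0.386 grip 29.8 F [ 4.8 -5.6 -3.6]
[((np.float64(336.9), np.float64(172.3)), 39)]
0 [337.  166.8] [334.1 185.6]
10 [337.1 168. ] [333.6 181.7]
20 [337.3 169.4] [333.3 177.6]
30 [337.3 170.7] [333.1 173.4]
40 [337.4 172.1] [332.9 169. ]
wax: x 319 349 y 175 199 area 464 circle centre row ~ 183.5
```

View pics/a6.png

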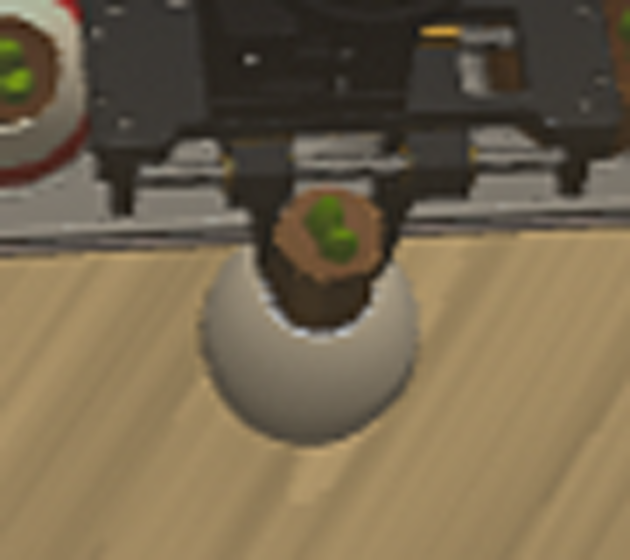

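The bulb is now about 13° from upright (shoot at crop (333,230), body (310,335)), but the neck has slid towards the front of the pads, as the narrower opening shows. I'll stop pushing, back away and set it on the bench: at 13° its weight is well inside its foot.

Request:
drive_tool:
  targets:
    - {"jaw": 0.3, "travel": [-0.01, 0, 0], "twist": 0}
    - {"jaw": 0.3, "travel": [-0.03, 0, 0], "twist": 0}
    - {"jaw": 0.3, "travel": [-0.055, 0, 0], "twist": 0}
    - {"jaw": 0.3, "travel": [-0.08, 0, 0], "twist": 0}
    - {"jaw": 0.3, "travel": [-0.09, 0, 0.004], "twist": 0}
    - {"jaw": 0.3, "travel": [-0.09, 0, 0.01], "twist": 0}
    - {"jaw": 0.3, "travel": [-0.09, 0, 0.01], "twist": 0}

```text
t: 10.6
eef_pos: [643.9, 40.2, 90.4]
tcp_rot: [-3.139, -0.002, 2.158]
ft_force: [-0.6, 0.2, -4.5]
opening: 0.387
grip_force: 30.0
```

Request:
drive_tool:
  targets:
    - {"jaw": 0.3, "travel": [0, 0, 0.002], "twist": 0}
    - {"jaw": 0.3, "travel": [0, 0, 0.003], "twist": 0}
    - {"jaw": 0.3, "travel": [0, 0, 0.003], "twist": 0}

```text
t: 10.85
eef_pos: [644.6, 41.1, 89.0]
tcp_rot: [-3.141, -0.0, 2.16]
ft_force: [-0.5, 0.3, -4.7]
opening: 0.382
grip_force: 30.0
```

Request:
drive_tool:
  targets:
    - {"jaw": 0.3, "travel": [0, 0, 0.002], "twist": 0}
    - {"jaw": 0.3, "travel": [0, 0, 0.003], "twist": 0}
    - {"jaw": 0.3, "travel": [0, 0, 0.003], "twist": 0}

```text
t: 11.1
eef_pos: [644.9, 40.5, 86.0]
tcp_rot: [-3.141, -0.0, 2.159]
ft_force: [-0.7, 0.6, -4.7]
opening: 0.387
grip_force: 30.0
```

```bash
python3 -c "
from h import *
to(0,0,0);c=tilt();body(c,(310,180,370,250))"
```

```text
t 11.1 pos [644.9  40.5  86. ] yaw 123.7 travel [ 0.3242 -0.5589  0.0861] twist 0 open 0.387 grip 30.0 F [-0.7  0.6 -4.7]
[((np.float64(340.0), np.float64(206.3)), 41)]
0 [339.9 200.3] [336.7 217.5]
10 [340.  201.6] [336.2 213.5]
20 [340.1 203. ] [335.9 209.2]
30 [340.2 204.4] [335.7 204.9]
40 [340.2 205.9] [335.5 200.4]
wax: x 321 352 y 206 232 area 482 circle centre row ~ 216.0
```

Request:
drive_tool:
  targets:
    - {"jaw": 0.3, "travel": [0, 0, 0.002], "twist": 0}
    - {"jaw": 0.3, "travel": [0, 0, 0.002], "twist": 0}

```text
t: 11.32
eef_pos: [645.0, 40.3, 83.9]
tcp_rot: [-3.141, -0.0, 2.159]
ft_force: [-0.2, 0.4, -4.4]
opening: 0.386
grip_force: 30.0
```

Request:
drive_tool:
  targets:
    - {"jaw": 0.3, "travel": [0, 0, 0.002], "twist": 0}
    - {"jaw": 0.3, "travel": [0, 0, 0.002], "twist": 0}

```text
t: 11.48
eef_pos: [645.4, 40.3, 83.2]
tcp_rot: [3.141, 0.001, 2.159]
ft_force: [-2.9, 0.3, 6.1]
opening: 0.386
grip_force: 30.0
```

Request:
drive_tool:
  targets:
    - {"jaw": 0.3, "travel": [0, 0, 0.002], "twist": 0}
    - {"jaw": 0.3, "travel": [0, 0, 0.002], "twist": 0}

```text
t: 11.65
eef_pos: [646.3, 40.4, 82.8]
tcp_rot: [3.138, 0.002, 2.159]
ft_force: [-3.5, 1.6, 16.6]
opening: 0.389
grip_force: 30.1
```

Request:
drive_tool:
  targets:
    - {"jaw": 0.3, "travel": [0, 0, 0.002], "twist": 0}
    - {"jaw": 0.3, "travel": [0, 0, 0.002], "twist": 0}

```text
t: 11.82
eef_pos: [647.0, 40.6, 82.4]
tcp_rot: [3.136, 0.004, 2.159]
ft_force: [-5.5, 3.2, 29.5]
opening: 0.389
grip_force: 30.2
```

Request:
drive_tool:
  targets:
    - {"jaw": 0.3, "travel": [0, 0, -0.003], "twist": 0}
    - {"jaw": 0.3, "travel": [0, 0, -0.0055], "twist": 0}
    - {"jaw": 0.3, "travel": [0, 0, -0.0055], "twist": 0}

```text
t: 12.07
eef_pos: [645.1, 40.2, 83.8]
tcp_rot: [3.141, 0.0, 2.159]
ft_force: [-0.1, -0.3, -4.4]
opening: 0.384
grip_force: 29.9
```

```bash
python3 -c "
from h import *
to(0,0,0);c=tilt();body(c,(310,180,370,250))"
```

```text
t 12.07 pos [645.1  40.2  83.8] yaw 123.7 travel [ 0.3244 -0.5591  0.0837] twist 0 open 0.384 grip 29.9 F [-0.1 -0.3 -4.4]
[((np.float64(340.0), np.float64(206.8)), 41)]
0 [339.7 201. ] [336.5 218.1]
10 [339.8 202.3] [336.1 214.1]
20 [339.9 203.6] [335.8 209.8]
30 [340.  205.1] [335.5 205.4]
40 [340.1 206.5] [335.4 201. ]
wax: x 321 351 y 206 233 area 476 circle centre row ~ 217.5
```

Still about 12°. I'll bring it to a light touch and open gently: it will rock onto its foot.

Request:
drive_tool:
  targets:
    - {"jaw": 0.3, "travel": [0, 0, 0.001], "twist": 0}
    - {"jaw": 0.3, "travel": [0, 0, 0.001], "twist": 0}
    - {"jaw": 0.41, "travel": [0, 0, 0.001], "twist": 0}
    - {"jaw": 0.42, "travel": [0, 0, 0.001], "twist": 0}
    - {"jaw": 0.44, "travel": [0, 0, 0.001], "twist": 0}
    - {"jaw": 0.46, "travel": [0, 0, 0.001], "twist": 0}
    - {"jaw": 0.5, "travel": [0, 0, 0.001], "twist": 0}
    - {"jaw": 0.55, "travel": [0, 0, 0.001], "twist": 0}

```text
t: 12.78
eef_pos: [645.2, 40.2, 82.5]
tcp_rot: [3.142, 0.0, 2.159]
ft_force: [-0.0, -0.1, -0.7]
opening: 0.519
grip_force: 0.0
```

Request:
drive_tool:
  targets:
    - {"jaw": 0.8, "travel": [0, 0, 0], "twist": 0}
    - {"jaw": 0.8, "travel": [0, 0, 0], "twist": 0}
    - {"jaw": 0.8, "travel": [0, 0, 0], "twist": 0}
    - {"jaw": 0.8, "travel": [0, 0, 0], "twist": 0}

```text
t: 13.12
eef_pos: [645.1, 40.2, 82.6]
tcp_rot: [3.142, 0.0, 2.159]
ft_force: [-0.3, 0.0, 0.5]
opening: 0.765
grip_force: 0.0
```

```bash
python3 -c "
from h import *
to(0,0,0);c=tilt();body(c,(310,180,370,250))
a=cv2.resize(c['frame'][160:260,290:400],None,fx=5,fy=5,interpolation=2)
cv2.imwrite('pics/a7.png',a[:,:,::-1])"
```

```text
t 13.12 pos [645.1  40.2  82.6] yaw 123.7 travel [ 0.3244 -0.5591  0.0826] twist 0 open 0.765 grip 0.0 F [-0.3  0.   0.5]
[((np.float64(337.7), np.float64(197.6)), 7), ((np.float64(339.1), np.float64(203.3)), 19)]
0 [339.7 201.2] [336.5 218.3]
10 [339.9 202.4] [336.1 214.2]
20 [340.  203.8] [335.8 210. ]
30 [340.  205.2] [335.5 205.6]
40 [340.1 206.7] [335.4 201.2]
wax: x 320 350 y 204 232 area 522 circle centre row ~ 216.5
```

View pics/a7.png

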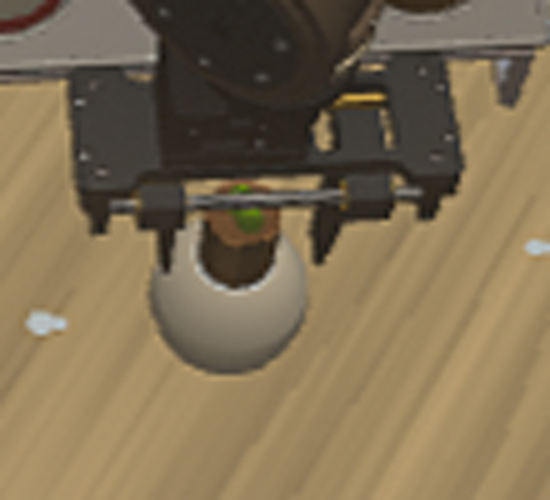

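The white bulb stands upright between the open fingers, neck at crop (240,235) midway between tips at (165,265) and (320,260). Regrip and lift.

Request:
drive_tool:
  targets:
    - {"jaw": 0.3, "travel": [0, 0, 0], "twist": 0}
    - {"jaw": 0.3, "travel": [0, 0, 0], "twist": 0}
    - {"jaw": 0.3, "travel": [0, 0, 0], "twist": 0}
    - {"jaw": 0.3, "travel": [0, 0, 0], "twist": 0}
    - {"jaw": 0.3, "travel": [0, 0, 0], "twist": 0}
    - {"jaw": 0.3, "travel": [0, 0, 0], "twist": 0}
    - {"jaw": 0.3, "travel": [0, 0, 0], "twist": 0}
    - {"jaw": 0.3, "travel": [0, 0, 0], "twist": 0}

```text
t: 13.83
eef_pos: [645.0, 40.2, 82.5]
tcp_rot: [-3.141, 0.0, 2.159]
ft_force: [-0.9, 0.0, 0.0]
opening: 0.395
grip_force: 29.9
```

```bash
python3 -c "
from h import *
to(0,0,0);c=tilt();body(c,(310,180,370,250));print(neck(c)[190:230,325:355].sum(0),)"
```

```text
t 13.83 pos [645.   40.2  82.5] yaw 123.7 travel [ 0.3243 -0.559   0.0827] twist 0 open 0.395 grip 29.9 F [-0.9  0.   0. ]
[((np.float64(338.5), np.float64(197.7)), 6), ((np.float64(340.0), np.float64(203.4)), 20)]
0 [339.7 201.1] [336.5 218.3]
10 [339.8 202.4] [336.1 214.2]
20 [339.9 203.8] [335.7 210. ]
30 [340.  205.2] [335.5 205.6]
40 [340.  206.6] [335.4 201.2]
wax: x 320 351 y 206 231 area 495 circle centre row ~ 215.0
[0 0 0 0 0 0 1 0 1 5 6 5 1 3 3 1 1 3 3 6 3 1 0 0 0 0 0 0 0 0]
```

Request:
drive_tool:
  targets:
    - {"jaw": 0.3, "travel": [0, 0, -0.015], "twist": 0}
    - {"jaw": 0.3, "travel": [0, 0, -0.04], "twist": 0}
    - {"jaw": 0.3, "travel": [0, 0, -0.07], "twist": 0}
    - {"jaw": 0.3, "travel": [0, 0, -0.1], "twist": 0}
    - {"jaw": 0.3, "travel": [0, 0, -0.13], "twist": 0}
    - {"jaw": 0.3, "travel": [0, 0, -0.16], "twist": 0}
    - {"jaw": 0.3, "travel": [0, 0, -0.19], "twist": 0}
    - {"jaw": 0.3, "travel": [0, 0, -0.205], "twist": 0}

```text
t: 14.55
eef_pos: [645.5, 40.3, 291.0]
tcp_rot: [3.139, 0.002, 2.159]
ft_force: [-0.0, 0.4, -3.6]
opening: 0.399
grip_force: 29.9
```

Request:
drive_tool:
  targets:
    - {"jaw": 0.3, "travel": [-0.008, -0.014, 0], "twist": 0}
    - {"jaw": 0.3, "travel": [-0.02, -0.038, 0], "twist": 0}
    - {"jaw": 0.3, "travel": [-0.034, -0.066, 0], "twist": 0}
    - {"jaw": 0.3, "travel": [-0.05, -0.096, 0], "twist": 0}
    - {"jaw": 0.3, "travel": [-0.066, -0.126, 0], "twist": 0}
    - {"jaw": 0.3, "travel": [-0.08, -0.154, 0], "twist": 0}
    - {"jaw": 0.3, "travel": [-0.094, -0.18, 0], "twist": 0}
    - {"jaw": 0.3, "travel": [-0.103, -0.197, 0], "twist": 0}

```text
t: 15.22
eef_pos: [536.1, -157.0, 286.4]
tcp_rot: [-3.14, -0.001, 2.157]
ft_force: [1.0, 0.4, -5.1]
opening: 0.396
grip_force: 30.0
```

Request:
drive_tool:
  targets:
    - {"jaw": 0.3, "travel": [-0.008, -0.014, 0], "twist": 0}
    - {"jaw": 0.3, "travel": [-0.02, -0.038, 0], "twist": 0}
    - {"jaw": 0.3, "travel": [-0.034, -0.066, 0], "twist": 0}
    - {"jaw": 0.3, "travel": [-0.05, -0.096, 0], "twist": 0}
    - {"jaw": 0.3, "travel": [-0.066, -0.126, 0], "twist": 0}
    - {"jaw": 0.3, "travel": [-0.08, -0.154, 0], "twist": 0}
    - {"jaw": 0.3, "travel": [-0.094, -0.18, 0], "twist": 0}
    - {"jaw": 0.3, "travel": [-0.103, -0.198, 0], "twist": 0}

```text
t: 15.88
eef_pos: [428.5, -352.2, 286.3]
tcp_rot: [-3.141, -0.002, 2.157]
ft_force: [0.3, 0.7, -5.0]
opening: 0.395
grip_force: 30.0
```

```bash
python3 -c "
from h import *
to(430.7,-350.5,127.5)
c=tilt(20);t=read_camera('top');p=state()['eef_pos']
for n,k in(('scene',c),('top',t)):
  for z in (39,-70): print(n,z,np.round(proj(k,p+[0,0,z]),1))
print('topgreen',blobs(green(t),(380,200,520,300),5))
body(c,(120,200,240,330))
a=cv2.resize(c['frame'][180:350,120:320],(400,340),interpolation=2);b=cv2.resize(t['frame'][150:320,300:500],(400,340),interpolation=2)
cv2.imwrite('pics/a8.png',np.hstack([a,b])[:,:,::-1])"
```

```text
t 15.88 pos [ 428.5 -352.2  286.3] yaw 123.6 travel [-1.000e-04  2.900e-03  1.588e-01] twist 0 open 0.395 grip 30.0 F [ 0.3  0.7 -5. ]
[((np.float64(151.4), np.float64(244.6)), 20), ((np.float64(152.6), np.float64(252.3)), 13)]
0 [151.6 248.4] [161.6 266.9]
10 [151.5 250.2] [161.9 261.5]
20 [151.4 252. ] [162.  255.9]
30 [151.5 253.9] [161.9 250.2]
40 [151.6 255.7] [161.5 244.6]
scene 39 [152.6 247.9]
scene -70 [164.7 270.6]
top 39 [506.  262.7]
top -70 [467.7 260.1]
topgreen [((np.float64(412.1), np.float64(204.6)), 167), ((np.float64(415.7), np.float64(200.7)), 9), ((np.float64(504.3), np.float64(268.3)), 23)]
wax: x 141 239 y 225 329 area 5671 circle centre row ~ 279.5
```

View pics/a8.png

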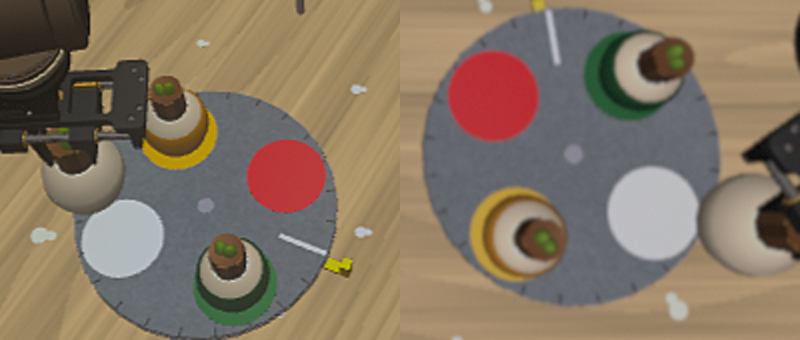

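The white bulb hangs upright over the white spot. Body circles are at crop (83,171) in scene and (749,226) in top, and the index line still points at the pointer. Triangulate the body offset from the tool.

```bash
python3 -c "
from h import *
s=read_camera('scene');t=read_camera('top')
X,e=tri(s,(161.8,265.8),t,(474.5,263));print(X.round(1),e,X-state()['eef_pos'])
for n,k in(('s',s),('t',t)): print(n,proj(k,state()['eef_pos']+[0,0,-50]),proj(k,state()['eef_pos']+[-3,-1,-50]))
to(430.7,-350.5,127.5)
def spot(c,bx,f): return [plane(c,*p,45).round(1) for p,a in blobs(f(c),bx,300)]
print(spot(t,(310,150,400,230),red),spot(s,(240,240,290,290),red))
"
```

```text
[ 425.2 -352.3  237.3] 1.8443303155414934 [ -4.63246656  -2.11289404 -49.25971929]
s (np.float64(163.84671226464695), np.float64(266.1323711413019)) (np.float64(162.38763007653444), np.float64(265.827604211766))
t (np.float64(472.5035047511826), np.float64(259.6552332443074)) (np.float64(473.19114275536253), np.float64(261.4962737594082))
t 16.08 pos [ 429.9 -350.2  286.6] yaw 123.6 travel [-0.001   0.0006  0.1591] twist 0 open 0.396 grip 30.0 F [-0.6  0.9 -4.9]
[array([ 556.1, -181. ,   45. ])] [array([ 555.4, -182.5,   45. ])]
```

Request:
drive_tool:
  targets:
    - {"jaw": 0.3, "travel": [-0.001, 0.0025, 0.02], "twist": 0}
    - {"jaw": 0.3, "travel": [-0.001, 0.0025, 0.05], "twist": 0}
    - {"jaw": 0.3, "travel": [-0.001, 0.0025, 0.08], "twist": 0}
    - {"jaw": 0.3, "travel": [-0.001, 0.0025, 0.11], "twist": 0}
    - {"jaw": 0.3, "travel": [-0.001, 0.0025, 0.135], "twist": 0}
    - {"jaw": 0.3, "travel": [-0.001, 0.0025, 0.148], "twist": 0}
    - {"jaw": 0.3, "travel": [-0.001, 0.0025, 0.152], "twist": 0}
    - {"jaw": 0.3, "travel": [-0.001, 0.0025, 0.152], "twist": 0}

```text
t: 16.75
eef_pos: [433.4, -348.6, 134.7]
tcp_rot: [-3.141, -0.002, 2.16]
ft_force: [0.6, -0.1, -3.0]
opening: 0.392
grip_force: 30.0
```

Request:
drive_tool:
  targets:
    - {"jaw": 0.3, "travel": [0, 0, 0.002], "twist": 0}
    - {"jaw": 0.3, "travel": [0, 0, 0.003], "twist": 0}
    - {"jaw": 0.3, "travel": [0, 0, 0.003], "twist": 0}

```text
t: 17.0
eef_pos: [433.7, -349.8, 133.4]
tcp_rot: [3.141, 0.001, 2.159]
ft_force: [-0.1, -0.1, -4.3]
opening: 0.392
grip_force: 30.0
```

Request:
drive_tool:
  targets:
    - {"jaw": 0.3, "travel": [0, 0, 0.0015], "twist": 0}
    - {"jaw": 0.3, "travel": [0, 0, 0.0015], "twist": 0}
    - {"jaw": 0.3, "travel": [0, 0, 0.0015], "twist": 0}

```text
t: 17.25
eef_pos: [433.3, -349.8, 131.4]
tcp_rot: [3.142, 0.0, 2.159]
ft_force: [-0.7, 0.3, -4.5]
opening: 0.4
grip_force: 30.0
```

```bash
python3 -c "
from h import *
to(432.5,-349.5,127.5)"
```

```text
t 17.25 pos [ 433.3 -349.8  131.4] yaw 123.7 travel [ 0.0007 -0.0006  0.0039] twist 0 open 0.4 grip 30.0 F [-0.7  0.3 -4.5]
```

Request:
drive_tool:
  targets:
    - {"jaw": 0.3, "travel": [0, 0, 0.002], "twist": 0}
    - {"jaw": 0.3, "travel": [0, 0, 0.002], "twist": 0}
    - {"jaw": 0.3, "travel": [0, 0, 0.002], "twist": 0}

```text
t: 17.5
eef_pos: [433.3, -349.7, 129.0]
tcp_rot: [-3.142, -0.0, 2.159]
ft_force: [0.1, 0.3, -4.2]
opening: 0.394
grip_force: 30.0
```

Request:
drive_tool:
  targets:
    - {"jaw": 0.3, "travel": [0, 0, 0.001], "twist": 0}
    - {"jaw": 0.3, "travel": [0, 0, 0.001], "twist": 0}
    - {"jaw": 0.3, "travel": [0, 0, 0.001], "twist": 0}

```text
t: 17.75
eef_pos: [433.3, -349.7, 128.1]
tcp_rot: [-3.142, 0.0, 2.159]
ft_force: [0.2, -0.7, -5.1]
opening: 0.394
grip_force: 30.0
```

Request:
drive_tool:
  targets:
    - {"jaw": 0.3, "travel": [0, 0, 0.001], "twist": 0}
    - {"jaw": 0.3, "travel": [0, 0, 0.001], "twist": 0}
    - {"jaw": 0.3, "travel": [0, 0, 0.001], "twist": 0}

```text
t: 18.0
eef_pos: [433.5, -349.9, 127.5]
tcp_rot: [3.141, 0.001, 2.159]
ft_force: [0.3, 0.3, 0.5]
opening: 0.397
grip_force: 30.0
```

Request:
drive_tool:
  targets:
    - {"jaw": 0.3, "travel": [0, 0, 0.0006], "twist": 0}
    - {"jaw": 0.3, "travel": [0, 0, 0.0006], "twist": 0}
    - {"jaw": 0.3, "travel": [0, 0, 0.0006], "twist": 0}

```text
t: 18.25
eef_pos: [433.8, -350.2, 127.4]
tcp_rot: [3.141, 0.002, 2.159]
ft_force: [-0.9, -0.3, 6.2]
opening: 0.399
grip_force: 30.0
```

Request:
drive_tool:
  targets:
    - {"jaw": 0.3, "travel": [0, 0, -0.0006], "twist": 0}
    - {"jaw": 0.41, "travel": [0, 0, -0.0006], "twist": 0}
    - {"jaw": 0.42, "travel": [0, 0, -0.0006], "twist": 0}
    - {"jaw": 0.44, "travel": [0, 0, -0.0006], "twist": 0}
    - {"jaw": 0.48, "travel": [0, 0, -0.0006], "twist": 0}
    - {"jaw": 0.55, "travel": [0, 0, -0.0006], "twist": 0}
    - {"jaw": 0.65, "travel": [0, 0, -0.0006], "twist": 0}
    - {"jaw": 0.7, "travel": [0, 0, -0.0006], "twist": 0}

```text
t: 18.92
eef_pos: [433.3, -349.7, 127.1]
tcp_rot: [-3.142, 0.0, 2.159]
ft_force: [0.7, -0.1, 0.3]
opening: 0.636
grip_force: 0.0
```

Request:
drive_tool:
  targets:
    - {"jaw": 0.75, "travel": [0, 0, 0], "twist": 0}
    - {"jaw": 0.75, "travel": [0, 0, -0.01], "twist": 0}
    - {"jaw": 0.75, "travel": [0, 0, -0.03], "twist": 0}
    - {"jaw": 0.75, "travel": [0, 0, -0.055], "twist": 0}
    - {"jaw": 0.75, "travel": [0, 0, -0.085], "twist": 0}
    - {"jaw": 0.75, "travel": [0, 0, -0.12], "twist": 0}
    - {"jaw": 0.75, "travel": [0, 0, -0.12], "twist": 0}

```text
t: 19.5
eef_pos: [434.7, -351.0, 254.0]
tcp_rot: [3.14, 0.009, 2.159]
ft_force: [0.3, -1.2, 0.7]
opening: 0.75
grip_force: 0.0
```

```bash
python3 -c "
from h import *
to(473.8,93.3,250)
s=read_camera('scene');t=read_camera('top')
print(blobs(green(s),(140,230,220,330),5),blobs(green(t),(400,220,480,300),5))
print('red spot',[ (plane(c,*p,45)).round(1) for c,b in ((s,(240,240,290,290)),(t,(310,150,400,230))) for p,a in blobs(red(c),b,300)])
b=cv2.resize(t['frame'][140:320,300:480],(400,400),interpolation=2);a=cv2.resize(s['frame'][210:360,140:290],(400,400),interpolation=2)
cv2.imwrite('pics/a9.png',np.hstack([a,b])[:,:,::-1])"
```

```text
t 19.5 pos [ 434.7 -351.   254. ] yaw 123.7 travel [0.348  0.279  0.0012] twist 0 open 0.75 grip 0.0 F [ 0.3 -1.2  0.7]
[((np.float64(171.4), np.float64(279.9)), 60), ((np.float64(217.9), np.float64(324.1)), 24)] [((np.float64(452.5), np.float64(256.5)), 81)]
red spot [array([ 555.3, -182.2,   45. ]), array([ 556.1, -181.2,   45. ])]
```

View pics/a9.png

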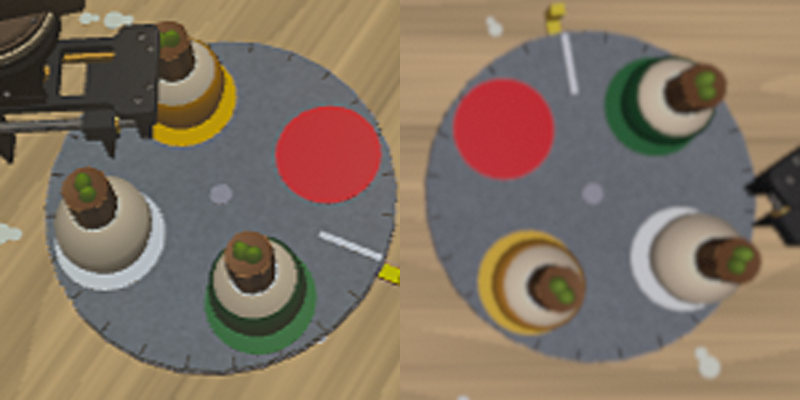

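White stands on its spot (crop (690,260) top) with the index line still on the pointer (crop (565,50)). On to red, numerically from here.

Request:
drive_tool:
  targets:
    - {"jaw": 0.75, "travel": [0.348, 0.279, 0], "twist": 0}
    - {"jaw": 0.75, "travel": [0.348, 0.279, 0], "twist": 0}
    - {"jaw": 0.75, "travel": [0.348, 0.279, 0], "twist": 0}
    - {"jaw": 0.75, "travel": [0.348, 0.279, 0], "twist": 0}
    - {"jaw": 0.8, "travel": [0.348, 0.279, 0], "twist": 0}
    - {"jaw": 0.8, "travel": [0.348, 0.279, 0], "twist": 0}
    - {"jaw": 0.8, "travel": [0.348, 0.279, 0], "twist": 0}
    - {"jaw": 0.8, "travel": [0.348, 0.279, 0], "twist": 0}

```text
t: 20.27
eef_pos: [461.7, -15.6, 246.4]
tcp_rot: [-3.14, -0.001, 2.158]
ft_force: [1.2, -0.8, -0.2]
opening: 0.8
grip_force: 0.0
```

```bash
python3 -c "
from h import *
to(473.5,92,230,124)
s=read_camera('scene');t=read_camera('top')
print(blobs(green(s),(140,230,215,315),5),blobs(green(t),(420,220,480,300),5))
print('white shoot',tri(s,blobs(green(s),(140,250,215,315),20)[0][0],t,blobs(green(t),(430,220,480,300),20)[0][0]))
print('gold',blobs(green(s),(190,210,215,240),20),'green',blobs(green(t),(420,160,450,200),20),blobs(green(t),(355,255,385,285),20))
print([plane(t,*p,45).round(1) for p,a in blobs(red(t),(310,150,400,230),300)])
"
```

```text
t 20.27 pos [461.7 -15.6 246.4] yaw 123.7 travel [0.083  0.0695 0.0164] twist -0.006 open 0.8 grip 0.0 F [ 1.2 -0.8 -0.2]
[((np.float64(171.4), np.float64(280.1)), 58)] [((np.float64(452.5), np.float64(256.4)), 80)]
white shoot (array([ 432.82444033, -350.72574875,  165.2742912 ]), np.float64(1.44170831160104))
gold [((np.float64(201.6), np.float64(224.1)), 47)] green [((np.float64(437.3), np.float64(178.1)), 77)] [((np.float64(372.4), np.float64(270.1)), 73)]
[array([ 559.8, -188. ,   45. ])]
```

White is 2 mm from its spot's middle and standing flush (shoot height equals gold's).

Request:
drive_tool:
  targets:
    - {"jaw": 0.8, "travel": [0.03, 0.025, 0.016], "twist": 0}
    - {"jaw": 0.8, "travel": [0.06, 0.05, 0.016], "twist": 0}
    - {"jaw": 0.8, "travel": [0.083, 0.0695, 0.016], "twist": 0}
    - {"jaw": 0.8, "travel": [0.083, 0.0695, 0.016], "twist": 0}
    - {"jaw": 0.8, "travel": [0.083, 0.0695, 0.03], "twist": 0}

```text
t: 20.78
eef_pos: [474.9, 90.9, 217.8]
tcp_rot: [3.14, 0.001, 2.161]
ft_force: [0.3, -0.5, -1.1]
opening: 0.802
grip_force: 0.0
```

```bash
python3 -c "
from h import *
to(473.5,92,136,124)
s=read_camera('scene')
print(blobs(green(s),(275,130,305,165),5))
"
```

```text
t 20.78 pos [474.9  90.9 217.8] yaw 123.8 travel [ 0.0018 -0.0007  0.0818] twist -0.003 open 0.802 grip 0.0 F [ 0.3 -0.5 -1.1]
[((np.float64(291.0), np.float64(149.7)), 38)]
```

Request:
drive_tool:
  targets:
    - {"jaw": 0.8, "travel": [0.001, 0, 0.03], "twist": 0}
    - {"jaw": 0.8, "travel": [0.001, 0, 0.06], "twist": 0}
    - {"jaw": 0.7, "travel": [0.001, 0, 0.078], "twist": 0}
    - {"jaw": 0.6, "travel": [0.001, 0, 0.082], "twist": 0}
    - {"jaw": 0.45, "travel": [0.001, 0, 0.082], "twist": 0}
    - {"jaw": 0.45, "travel": [0.001, 0, 0.082], "twist": 0}
    - {"jaw": 0.45, "travel": [0.001, 0, 0.082], "twist": 0}
    - {"jaw": 0.45, "travel": [0.001, 0, 0.082], "twist": 0}

```text
t: 21.5
eef_pos: [474.3, 90.7, 136.2]
tcp_rot: [3.14, 0.001, 2.159]
ft_force: [-0.3, -0.4, 0.2]
opening: 0.467
grip_force: 0.0
```

Request:
drive_tool:
  targets:
    - {"jaw": 0.3, "travel": [0, 0, 0], "twist": 0}
    - {"jaw": 0.3, "travel": [0, 0, 0], "twist": 0}
    - {"jaw": 0.3, "travel": [0, 0, 0], "twist": 0}
    - {"jaw": 0.3, "travel": [0, 0, 0], "twist": 0}

```text
t: 21.83
eef_pos: [474.3, 90.8, 135.7]
tcp_rot: [3.14, 0.001, 2.159]
ft_force: [0.4, -0.7, 6.6]
opening: 0.396
grip_force: 30.0
```

```bash
python3 -c "
from h import *
to(473.5,92,136,124)
s=read_camera('scene')
print(blobs(green(s),(275,130,305,165),5),blobs(green(s),(370,130,395,165),5))
"
```

```text
t 21.83 pos [474.3  90.8 135.7] yaw 123.7 travel [ 0.0015  0.0001 -0.0003] twist -0.005 open 0.396 grip 30.0 F [ 0.4 -0.7  6.6]
[((np.float64(290.5), np.float64(149.8)), 41)] [((np.float64(381.5), np.float64(145.1)), 39)]
```

Request:
drive_tool:
  targets:
    - {"jaw": 0.3, "travel": [-0.005, 0, -0.009], "twist": 0}
    - {"jaw": 0.3, "travel": [-0.011, 0, -0.02], "twist": 0}
    - {"jaw": 0.3, "travel": [-0.018, 0, -0.031], "twist": 0}
    - {"jaw": 0.3, "travel": [-0.025, 0, -0.043], "twist": 0}
    - {"jaw": 0.3, "travel": [-0.034, 0, -0.059], "twist": 0}
    - {"jaw": 0.3, "travel": [-0.05, 0, -0.08], "twist": 0}
    - {"jaw": 0.3, "travel": [-0.075, 0, -0.1], "twist": 0}
    - {"jaw": 0.3, "travel": [-0.105, 0, -0.1], "twist": 0}

```text
t: 22.55
eef_pos: [533.0, 3.3, 238.5]
tcp_rot: [3.138, 0.003, 2.16]
ft_force: [1.8, -0.1, -2.7]
opening: 0.396
grip_force: 30.0
```

Request:
drive_tool:
  targets:
    - {"jaw": 0.3, "travel": [-0.025, 0.02, 0], "twist": 0}
    - {"jaw": 0.3, "travel": [-0.043, 0.05, 0.02], "twist": 0}
    - {"jaw": 0.3, "travel": [-0.043, 0.08, 0.05], "twist": 0}
    - {"jaw": 0.3, "travel": [-0.043, 0.105, 0.08], "twist": 0}
    - {"jaw": 0.3, "travel": [-0.043, 0.114, 0.11], "twist": 0}
    - {"jaw": 0.3, "travel": [-0.043, 0.114, 0.128], "twist": 0}
    - {"jaw": 0.3, "travel": [-0.043, 0.114, 0.134], "twist": 0}
    - {"jaw": 0.3, "travel": [-0.043, 0.114, 0.134], "twist": 0}

```text
t: 23.22
eef_pos: [649.7, 31.0, 99.1]
tcp_rot: [-3.138, -0.002, 2.159]
ft_force: [-0.4, -0.2, -2.6]
opening: 0.397
grip_force: 30.0
```

```bash
cat >> h.py <<'E'
def xt(): 
    p=state()['eef_pos'];print('x_t',round(-.555*p[0]+.832*p[1],1),'y_t',round(.832*p[0]+.555*p[1],1))
E
python3 -c "
from h import *
to(0,0,0);xt();c=tilt();body(c,(310,180,370,250))"
```

```text
t 23.22 pos [649.7  31.   99.1] yaw 123.7 travel [ 0.3345 -0.5573  0.1018] twist 0 open 0.397 grip 30.0 F [-0.4 -0.2 -2.6]
x_t -334.8 y_t 557.7
[((np.float64(340.0), np.float64(205.5)), 38)]
0 [340.6 201.1] [337.3 218.5]
10 [340.7 202.4] [336.9 214.4]
20 [340.8 203.8] [336.5 210. ]
30 [340.9 205.2] [336.3 205.6]
40 [341.  206.7] [336.1 201.1]
wax: x 330 345 y 211 217 area 54 circle centre row ~ 209.0
```

Request:
drive_tool:
  targets:
    - {"jaw": 0.3, "travel": [0.02, 0, 0], "twist": 0}
    - {"jaw": 0.3, "travel": [0.04, 0, 0], "twist": 0}
    - {"jaw": 0.3, "travel": [0.05, 0, 0], "twist": 0}
    - {"jaw": 0.3, "travel": [0.054, 0, 0], "twist": 0}
    - {"jaw": 0.3, "travel": [0.058, 0, 0], "twist": 0}
    - {"jaw": 0.3, "travel": [0.062, 0, 0], "twist": 0}
    - {"jaw": 0.3, "travel": [0.066, 0, 0], "twist": 0}
    - {"jaw": 0.3, "travel": [0.07, 0, 0], "twist": 0}

```text
t: 23.93
eef_pos: [614.8, 87.3, 103.4]
tcp_rot: [3.137, 0.006, 2.159]
ft_force: [8.2, -11.5, 1.3]
opening: 0.396
grip_force: 30.0
```

Request:
drive_tool:
  targets:
    - {"jaw": 0.3, "travel": [0.003, 0, 0], "twist": 0}
    - {"jaw": 0.3, "travel": [0.006, 0, 0], "twist": 0}
    - {"jaw": 0.3, "travel": [0.009, 0, 0], "twist": 0}
    - {"jaw": 0.3, "travel": [0.012, 0, 0], "twist": 0}
    - {"jaw": 0.3, "travel": [0.012, 0, 0], "twist": 0}

```text
t: 24.35
eef_pos: [607.0, 98.2, 102.8]
tcp_rot: [3.138, 0.003, 2.158]
ft_force: [2.5, -3.1, -6.3]
opening: 0.397
grip_force: 30.0
```

```bash
python3 -c "
from h import *
to(0,0,0);xt();c=tilt();body(c,(310,150,370,230))
h=hsv(c);ys,xs=np.nonzero(red(c)[150:230,315:360]);print('red rows',ys.min()+150,ys.max()+150,'cols',xs.min()+315,xs.max()+315)"
```

```text
t 24.35 pos [607.   98.2 102.8] yaw 123.7 travel [ 0.255  -0.56    0.1001] twist 0 open 0.397 grip 30.0 F [ 2.5 -3.1 -6.3]
x_t -255.2 y_t 559.5
[((np.float64(337.6), np.float64(178.5)), 41)]
0 [337.7 173.4] [334.6 191.9]
10 [337.8 174.7] [334.2 188. ]
20 [337.9 176. ] [333.9 183.9]
30 [338.  177.4] [333.7 179.6]
40 [338.  178.8] [333.5 175.2]
wax: x 320 349 y 177 198 area 281 circle centre row ~ 183.0
red rows 177 198 cols 320 349
```

Request:
drive_tool:
  targets:
    - {"jaw": 0.3, "travel": [0.003, 0, 0], "twist": 0}
    - {"jaw": 0.3, "travel": [0.006, 0, 0], "twist": 0}
    - {"jaw": 0.3, "travel": [0.009, 0, 0], "twist": 0}
    - {"jaw": 0.3, "travel": [0.012, 0, 0], "twist": 0}
    - {"jaw": 0.3, "travel": [0.015, 0, 0], "twist": 0}
    - {"jaw": 0.3, "travel": [0.015, 0, 0], "twist": 0}

```text
t: 24.9
eef_pos: [598.3, 110.8, 102.3]
tcp_rot: [3.139, 0.003, 2.159]
ft_force: [5.0, -5.2, -3.5]
opening: 0.39
grip_force: 29.9
```

```bash
python3 -c "
from h import *
to(0,0,0);xt();c=tilt()
m=(hsv(c)[...,0]<6)|(hsv(c)[...,0]>174);m&=(hsv(c)[...,1]>130);ys,xs=np.nonzero(m[150:230,315:360]);print('red rows',ys.min()+150,ys.max()+150,'cols',xs.min()+315,xs.max()+315)"
```

```text
t 24.9 pos [598.3 110.8 102.3] yaw 123.7 travel [ 0.24   -0.5595  0.1003] twist 0 open 0.39 grip 29.9 F [ 5.  -5.2 -3.5]
x_t -239.8 y_t 559.3
[((np.float64(336.8), np.float64(173.3)), 39)]
0 [337.  168.5] [334.  187.2]
10 [337.1 169.8] [333.6 183.4]
20 [337.2 171.1] [333.3 179.2]
30 [337.3 172.5] [333.1 175. ]
40 [337.4 173.9] [332.9 170.6]
red rows 174 201 cols 319 348
```

Tilt is now about 13°, as before. I back off and set it down on the bench to rock upright.

Request:
drive_tool:
  targets:
    - {"jaw": 0.3, "travel": [-0.01, 0, 0], "twist": 0}
    - {"jaw": 0.3, "travel": [-0.03, 0, 0], "twist": 0}
    - {"jaw": 0.3, "travel": [-0.055, 0, 0], "twist": 0}
    - {"jaw": 0.3, "travel": [-0.08, 0, 0], "twist": 0}
    - {"jaw": 0.3, "travel": [-0.085, 0, 0.005], "twist": 0}
    - {"jaw": 0.3, "travel": [-0.085, 0, 0.012], "twist": 0}
    - {"jaw": 0.3, "travel": [-0.085, 0, 0.014], "twist": 0}
    - {"jaw": 0.3, "travel": [-0.085, 0, 0.014], "twist": 0}

```text
t: 25.62
eef_pos: [643.0, 41.4, 86.1]
tcp_rot: [-3.14, -0.002, 2.159]
ft_force: [-0.4, -0.4, -3.3]
opening: 0.391
grip_force: 30.0
```

Request:
drive_tool:
  targets:
    - {"jaw": 0.3, "travel": [0, 0, 0.001], "twist": 0}
    - {"jaw": 0.3, "travel": [0, 0, 0.002], "twist": 0}
    - {"jaw": 0.3, "travel": [0, 0, 0.002], "twist": 0}

```text
t: 25.87
eef_pos: [643.9, 41.5, 85.2]
tcp_rot: [-3.142, 0.0, 2.16]
ft_force: [-0.2, -0.2, -3.0]
opening: 0.392
grip_force: 30.0
```

Request:
drive_tool:
  targets:
    - {"jaw": 0.3, "travel": [0, 0, 0.001], "twist": 0}
    - {"jaw": 0.3, "travel": [0, 0, 0.0015], "twist": 0}
    - {"jaw": 0.3, "travel": [0, 0, 0.0015], "twist": 0}

```text
t: 26.12
eef_pos: [644.0, 41.0, 83.6]
tcp_rot: [-3.142, 0.0, 2.159]
ft_force: [-0.4, -0.1, -4.0]
opening: 0.395
grip_force: 30.0
```

Request:
drive_tool:
  targets:
    - {"jaw": 0.3, "travel": [0, 0, 0.001], "twist": 0}
    - {"jaw": 0.3, "travel": [0, 0, 0.001], "twist": 0}
    - {"jaw": 0.3, "travel": [0, 0, 0.001], "twist": 0}

```text
t: 26.37
eef_pos: [644.3, 40.9, 83.1]
tcp_rot: [3.141, 0.0, 2.159]
ft_force: [-1.5, 0.6, 3.0]
opening: 0.39
grip_force: 30.0
```

Request:
drive_tool:
  targets:
    - {"jaw": 0.3, "travel": [0, 0, 0.001], "twist": 0}
    - {"jaw": 0.3, "travel": [0, 0, 0.001], "twist": 0}
    - {"jaw": 0.3, "travel": [0, 0, 0.001], "twist": 0}

```text
t: 26.62
eef_pos: [644.5, 40.8, 82.9]
tcp_rot: [3.14, 0.001, 2.159]
ft_force: [-3.5, -0.3, 10.3]
opening: 0.392
grip_force: 30.0
```

Request:
drive_tool:
  targets:
    - {"jaw": 0.3, "travel": [0, 0, -0.001], "twist": 0}
    - {"jaw": 0.41, "travel": [0, 0, -0.001], "twist": 0}
    - {"jaw": 0.42, "travel": [0, 0, -0.001], "twist": 0}
    - {"jaw": 0.44, "travel": [0, 0, -0.001], "twist": 0}
    - {"jaw": 0.46, "travel": [0, 0, -0.001], "twist": 0}
    - {"jaw": 0.5, "travel": [0, 0, -0.001], "twist": 0}
    - {"jaw": 0.55, "travel": [0, 0, -0.001], "twist": 0}
    - {"jaw": 0.65, "travel": [0, 0, -0.001], "twist": 0}

```text
t: 27.28
eef_pos: [644.1, 40.9, 82.5]
tcp_rot: [-3.142, 0.0, 2.159]
ft_force: [-0.1, -0.8, -0.2]
opening: 0.574
grip_force: 0.0
```

Request:
drive_tool:
  targets:
    - {"jaw": 0.8, "travel": [0, 0, 0], "twist": 0}
    - {"jaw": 0.8, "travel": [0, 0, 0], "twist": 0}
    - {"jaw": 0.8, "travel": [0, 0, 0], "twist": 0}

```text
t: 27.53
eef_pos: [644.1, 40.9, 82.6]
tcp_rot: [3.142, 0.0, 2.159]
ft_force: [0.7, -0.5, 0.9]
opening: 0.768
grip_force: 0.0
```

```bash
python3 -c "
from h import *
to(0,0,0);xt();c=tilt()
m=(hsv(c)[...,0]<6)|(hsv(c)[...,0]>174);m&=(hsv(c)[...,1]>130);ys,xs=np.nonzero(m[180:260,315:370]);print('red rows',ys.min()+180,ys.max()+180,'cols',xs.min()+315,xs.max()+315)"
```

```text
t 27.53 pos [644.1  40.9  82.6] yaw 123.7 travel [ 0.3233 -0.5586  0.0826] twist 0 open 0.768 grip 0.0 F [ 0.7 -0.5  0.9]
x_t -323.5 y_t 558.6
[((np.float64(337.8), np.float64(196.2)), 12), ((np.float64(339.8), np.float64(201.9)), 12)]
0 [339.5 200.8] [336.3 217.9]
10 [339.6 202.1] [335.9 213.9]
20 [339.7 203.4] [335.6 209.6]
30 [339.8 204.8] [335.3 205.2]
40 [339.8 206.3] [335.2 200.9]
red rows 202 230 cols 321 351
```

Upright (shoot rows 196–202, base row 230, as with white). Centre 3 mm, regrip, lift and carry.

Request:
drive_tool:
  targets:
    - {"jaw": 0.7, "travel": [0.003, 0, 0], "twist": 0}
    - {"jaw": 0.3, "travel": [0.003, 0, 0], "twist": 0}
    - {"jaw": 0.3, "travel": [0.003, 0, 0], "twist": 0}
    - {"jaw": 0.3, "travel": [0.003, 0, 0], "twist": 0}
    - {"jaw": 0.3, "travel": [0.003, 0, 0], "twist": 0}
    - {"jaw": 0.3, "travel": [0.003, 0, 0], "twist": 0}
    - {"jaw": 0.3, "travel": [0.003, 0, 0], "twist": 0}
    - {"jaw": 0.3, "travel": [0.003, 0, 0], "twist": 0}

```text
t: 28.25
eef_pos: [642.5, 43.3, 82.6]
tcp_rot: [3.142, 0.0, 2.159]
ft_force: [0.8, 0.5, 0.6]
opening: 0.391
grip_force: 30.0
```

Request:
drive_tool:
  targets:
    - {"jaw": 0.3, "travel": [0, 0, 0], "twist": 0}
    - {"jaw": 0.3, "travel": [0, 0, -0.02], "twist": 0}
    - {"jaw": 0.3, "travel": [0, 0, -0.05], "twist": 0}
    - {"jaw": 0.3, "travel": [0, 0, -0.085], "twist": 0}
    - {"jaw": 0.3, "travel": [0, 0, -0.12], "twist": 0}
    - {"jaw": 0.3, "travel": [0, 0, -0.155], "twist": 0}
    - {"jaw": 0.3, "travel": [0, 0, -0.185], "twist": 0}
    - {"jaw": 0.3, "travel": [0, 0, -0.205], "twist": 0}

```text
t: 28.92
eef_pos: [642.6, 43.4, 290.7]
tcp_rot: [3.139, 0.002, 2.159]
ft_force: [1.5, 0.6, -2.8]
opening: 0.397
grip_force: 30.0
```

Request:
drive_tool:
  targets:
    - {"jaw": 0.3, "travel": [-0.01, -0.015, 0], "twist": 0}
    - {"jaw": 0.3, "travel": [-0.03, -0.042, 0], "twist": 0}
    - {"jaw": 0.3, "travel": [-0.05, -0.071, 0], "twist": 0}
    - {"jaw": 0.3, "travel": [-0.071, -0.1, 0], "twist": 0}
    - {"jaw": 0.3, "travel": [-0.092, -0.13, 0], "twist": 0}
    - {"jaw": 0.3, "travel": [-0.113, -0.16, 0], "twist": 0}
    - {"jaw": 0.3, "travel": [-0.13, -0.184, 0], "twist": 0}
    - {"jaw": 0.3, "travel": [-0.139, -0.197, 0], "twist": 0}

```text
t: 29.58
eef_pos: [554.1, -184.3, 287.2]
tcp_rot: [-3.141, -0.0, 2.157]
ft_force: [-0.3, 0.0, -3.4]
opening: 0.397
grip_force: 30.0
```

Request:
drive_tool:
  targets:
    - {"jaw": 0.3, "travel": [0, 0, 0.0], "twist": 0}
    - {"jaw": 0.3, "travel": [0, 0, 0.0], "twist": 0}

```text
t: 29.75
eef_pos: [555.2, -182.1, 287.3]
tcp_rot: [-3.141, -0.001, 2.157]
ft_force: [0.7, 0.8, -3.5]
opening: 0.396
grip_force: 30.0
```

```bash
python3 -c "
from h import *
to(556,-181.8,135)
c=tilt(20)
x0,y0=[int(v) for v in proj(c,state()['eef_pos']+[0,0,-50])]
m=(hsv(c)[...,0]<6)|(hsv(c)[...,0]>174);m&=(hsv(c)[...,1]>130);ys,xs=np.nonzero(m[y0-25:y0+24,x0-25:x0+25]);print(x0,y0,'red rows',ys.min()+y0-25,ys.max()+y0-25,'cols',xs.min()+x0-25,xs.max()+x0-25)
t=read_camera('top')
for z in(-50,-60): print(proj(t,state()['eef_pos']+[0,0,z]))
for n,s in (('red',red(t)),): print([(p,a) for p,a in blobs(s,(300,120,480,300),100)])
"
```

```text
t 29.75 pos [ 555.2 -182.1  287.3] yaw 123.6 travel [-0.0003  0.0009  0.1523] twist 0 open 0.396 grip 30.0 F [ 0.7  0.8 -3.5]
[((np.float64(255.4), np.float64(205.3)), 15), ((np.float64(257.4), np.float64(212.6)), 25)]
0 [257.3 210.3] [259.3 230.8]
10 [257.4 211.9] [259.2 225.7]
20 [257.4 213.6] [259.  220.4]
30 [257.5 215.4] [258.8 215. ]
40 [257.6 217.2] [258.5 209.6]
259 231 red rows 215 254 cols 240 277
(np.float64(368.32252127047377), np.float64(183.4513479658085))
(np.float64(366.85393516831425), np.float64(184.3995128986492))
[((np.float64(338.8), np.float64(195.4)), 917)]
```

Hanging upright and aligned. Lower onto the red spot.

Request:
drive_tool:
  targets:
    - {"jaw": 0.3, "travel": [0, 0.001, 0.02], "twist": 0}
    - {"jaw": 0.3, "travel": [0, 0.001, 0.05], "twist": 0}
    - {"jaw": 0.3, "travel": [0, 0.001, 0.08], "twist": 0}
    - {"jaw": 0.3, "travel": [0, 0.001, 0.11], "twist": 0}
    - {"jaw": 0.3, "travel": [0, 0.001, 0.135], "twist": 0}
    - {"jaw": 0.3, "travel": [0, 0.001, 0.149], "twist": 0}
    - {"jaw": 0.3, "travel": [0, 0.001, 0.154], "twist": 0}
    - {"jaw": 0.3, "travel": [0, 0.001, 0.154], "twist": 0}

```text
t: 30.52
eef_pos: [556.4, -180.0, 132.6]
tcp_rot: [-3.14, -0.002, 2.16]
ft_force: [-0.4, 0.0, -3.1]
opening: 0.394
grip_force: 30.0
```

Request:
drive_tool:
  targets:
    - {"jaw": 0.3, "travel": [0, 0, 0.001], "twist": 0}
    - {"jaw": 0.3, "travel": [0, 0, 0.002], "twist": 0}
    - {"jaw": 0.3, "travel": [0, 0, 0.003], "twist": 0}
    - {"jaw": 0.3, "travel": [0, 0, 0.003], "twist": 0}

```text
t: 30.85
eef_pos: [556.7, -181.0, 131.3]
tcp_rot: [3.141, 0.001, 2.159]
ft_force: [-1.0, -0.0, -3.5]
opening: 0.394
grip_force: 30.0
```

Request:
drive_tool:
  targets:
    - {"jaw": 0.3, "travel": [0, 0, 0], "twist": 0}

```text
t: 30.93
eef_pos: [556.6, -181.1, 131.1]
tcp_rot: [3.141, 0.001, 2.159]
ft_force: [0.2, 0.2, -2.5]
opening: 0.393
grip_force: 30.0
```

Request:
drive_tool:
  targets:
    - {"jaw": 0.3, "travel": [0, 0, 0.0015], "twist": 0}
    - {"jaw": 0.3, "travel": [0, 0, 0.003], "twist": 0}
    - {"jaw": 0.3, "travel": [0, 0, 0.003], "twist": 0}
    - {"jaw": 0.3, "travel": [0, 0, 0.003], "twist": 0}

```text
t: 31.27
eef_pos: [556.4, -181.0, 127.6]
tcp_rot: [-3.142, 0.0, 2.159]
ft_force: [-0.0, 0.8, -2.6]
opening: 0.393
grip_force: 30.0
```

Request:
drive_tool:
  targets:
    - {"jaw": 0.3, "travel": [0, 0, 0.0007], "twist": 0}
    - {"jaw": 0.3, "travel": [0, 0, 0.0007], "twist": 0}
    - {"jaw": 0.3, "travel": [0, 0, 0.0007], "twist": 0}

```text
t: 31.52
eef_pos: [556.8, -181.2, 127.5]
tcp_rot: [3.141, 0.001, 2.159]
ft_force: [0.5, -0.7, 3.9]
opening: 0.396
grip_force: 30.0
```

Light contact; release slowly and rise.

Request:
drive_tool:
  targets:
    - {"jaw": 0.3, "travel": [0, 0, -0.0003], "twist": 0}
    - {"jaw": 0.41, "travel": [0, 0, -0.0003], "twist": 0}
    - {"jaw": 0.42, "travel": [0, 0, -0.0003], "twist": 0}
    - {"jaw": 0.44, "travel": [0, 0, -0.0003], "twist": 0}
    - {"jaw": 0.48, "travel": [0, 0, -0.0003], "twist": 0}
    - {"jaw": 0.55, "travel": [0, 0, -0.0003], "twist": 0}
    - {"jaw": 0.65, "travel": [0, 0, -0.0003], "twist": 0}
    - {"jaw": 0.7, "travel": [0, 0, -0.0003], "twist": 0}

```text
t: 32.18
eef_pos: [556.4, -181.0, 127.2]
tcp_rot: [-3.142, 0.0, 2.159]
ft_force: [-1.0, -0.9, 0.1]
opening: 0.638
grip_force: 0.0
```

Request:
drive_tool:
  targets:
    - {"jaw": 0.75, "travel": [0, 0, 0], "twist": 0}
    - {"jaw": 0.75, "travel": [0, 0, -0.01], "twist": 0}
    - {"jaw": 0.75, "travel": [0, 0, -0.03], "twist": 0}
    - {"jaw": 0.75, "travel": [0, 0, -0.055], "twist": 0}
    - {"jaw": 0.75, "travel": [0, 0, -0.085], "twist": 0}
    - {"jaw": 0.75, "travel": [0, 0, -0.12], "twist": 0}
    - {"jaw": 0.75, "travel": [0.03, 0, -0.14], "twist": 0}
    - {"jaw": 0.75, "travel": [0.06, 0, -0.14], "twist": 0}

```text
t: 32.85
eef_pos: [524.2, -131.6, 271.9]
tcp_rot: [3.137, 0.006, 2.157]
ft_force: [0.3, -0.1, 0.4]
opening: 0.745
grip_force: 0.0
```

Request:
drive_tool:
  targets:
    - {"jaw": 0.75, "travel": [0.04, 0, 0], "twist": 0}
    - {"jaw": 0.75, "travel": [0.08, 0, 0], "twist": 0}
    - {"jaw": 0.75, "travel": [0.11, 0, 0], "twist": 0}
    - {"jaw": 0.75, "travel": [0.13, 0, 0], "twist": 0}
    - {"jaw": 0.75, "travel": [0.13, 0, 0], "twist": 0}

```text
t: 33.27
eef_pos: [449.0, -20.5, 268.4]
tcp_rot: [3.141, 0.0, 2.161]
ft_force: [0.4, 0.2, 0.5]
opening: 0.749
grip_force: 0.0
```

```bash
python3 -c "
from h import *
to(0,0,0)
s=read_camera('scene');t=read_camera('top')
S=blobs(green(s),(140,200,290,330),15);T=blobs(green(t),(310,140,480,300),15)
for g,(x,y) in dict(red=(556,-181.8),white=(430.7,-350.5),gold=(409,-203.5),green=(577.5,-328.5)).items():
    ps,pt=(np.array(proj(c,[x,y,165])) for c in (s,t))
    a=min(S,key=lambda b:np.hypot(*(np.array(b[0])-ps)));b=min(T,key=lambda b:np.hypot(*(np.array(b[0])-pt)))
    X,e=tri(s,a[0],t,b[0]);print(g,X.round(1),round(e,1),a[1],b[1])
h=hsv(t);w=blobs((h[...,1]<45)&(h[...,2]>140),(365,140,392,190),8);y=blobs((h[...,0]>20)&(h[...,0]<32)&(h[...,1]>150),(360,135,385,160),5);print('line',w,'pointer',y)
t0=cv2.cvtColor(cv2.imread('pics/top0.png'),4);d=dict(t,frame=t0);h=hsv(d);print('before',blobs((h[...,1]<45)&(h[...,2]>140),(365,140,392,190),8))
"
```

```text
t 33.27 pos [449.  -20.5 268.4] yaw 123.8 travel [ 0.267  -0.3618  0.2681] twist 0 open 0.749 grip 0.0 F [0.4 0.2 0.5]
red [ 554.7 -178.8  167. ] 1.3 46 69
white [ 432.8 -350.6  165.6] 1.5 58 80
gold [ 408.1 -203.6  164.7] 1.9 48 73
green [ 577.3 -328.2  165.3] 0.9 60 75
line [((np.float64(376.0), np.float64(167.9)), 166)] pointer [((np.float64(369.1), np.float64(147.6)), 70)]
before [((np.float64(376.0), np.float64(168.2)), 105)]
```

Red is about 3 mm and white about 2 mm from the middle of their spots. Both stand flush, the bystanders on the turntable are where they were, and the index line hasn't moved. Handing in.

```bash
python3 -c "
from cell import *
print(job_done())"
```

```text
the job is handed in; nothing more can be done
None
```

Red and white bulbs stand upright about 3 mm and 2 mm from the middle of their spots, turntable still on its pointer, job handed in at about 33 s with no verdict returned; to stand the bulbs up I pushed their wax against the tray's low edge (up to about 18 N, never with the fingers) and stood them on the bench first, and I viewed 12 pictures, two over the limit of 10.

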